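Clamp a board in the cam hold-down press

TASK

Clamp the loose wooden board in the cam hold-down press: flip the blue lever fully open, slide the board between the rails under the pad until it is home against the end stop, and with the lever still open turn the brass wing nut clockwise until its white end lines up with the red mark on the bar. Then flip the lever fully closed so that the pad grips the board, and let go. Leave the oval wooden box, the wrapped parcel and the ribbon spool where they are.

Things in the scene. Friction and masses are not known exactly. Their poses are not given: they have to be found in the camera images.
- press: cam hold-down press screwed to the stand; origin on the stand top straight below the pad and wing nut, z up. Its bar runs along the press's +x, the board goes in from +y towards -y. Plywood bed, top at z = 12 mm, spans x -52 to 52, y -65 to 110 mm; a tail 90 mm wide under the bar runs to x = 206 mm
- red_mark (a point): red mark on top of the steel bar, 46 mm along the press's +x from the nut axis. The bar is 36 mm wide, 16 mm thick, x = -24 to 186 mm, on two guide posts (x = 75 and 165 mm, tops at z = 104 mm). Its underside is at z = 62 mm with the lever closed; it rises by 7.4 mm per rad of lever angle, about 15 mm when fully open
- mouth (a point): middle of the channel's mouth, on the bed, at (0, 50, 12) mm in the press's frame. Two aluminium rails, 14 mm high over the bed, inner faces 66 mm apart (x = -33 and 33 mm), run from y = -41 to 30 mm and flare outward to this mouth, where they are about 74 mm apart
- stop_face (a point): face of the aluminium end stop at (0, -35, 22) mm in the press's frame, 20 mm high over the bed; the board's end comes against it. The round spring pad (32 mm across) hangs at x = y = 0 and, with the lever open, clears the top of a board lying on the bed by 10 mm or more
- board_seat (a point): point of the press at (0, 55, 24) mm in its frame: where the board's centre lies when it is home against the end stop
- board_centre (a point): centre of the loose pale wooden board, 60 x 180 x 24 mm (x, y, z), about 0.2 kg, half-way up; its y axis is the length. Both ends are alike. In the press about 125 mm of it sticks out on the +y side of the bar's edge, where it can be held across its 60 mm width
- lever (a joint): angle of the blue cam lever, rad: 0 closed (level, pointing along the press's -y), grows as the tip swings up and over towards +y, 2.0 at the open limit (just past upright); it stays where left, needing about 2 to 5 N at the handle
- lever_grip (a point): point to hold on the blue lever's handle (14 mm wide along the press's x, 12 mm thick), 95 mm from the pivot, 20 mm short of its tip; it may creep in the fingers as the lever turns, so read the lever again on the way
- lever_pivot (a point): the lever's hinge, on the press at (120, 0, 109) mm in its frame; the hinge axis is the press's x axis
- nut (a joint): angle of the brass wing nut about the vertical, rad: 0 when the white end points along the press's +x to the red mark on the bar; positive is anticlockwise from above (looser, pad higher, 8 mm a turn). It starts 1.0 to 2.4 and must be turned clockwise to 0; it stays where left
- nut_grip (a point): centre of the nut's wing: a bar 64 mm long (its own x; the white end is +x), 14 mm wide, 26 mm high, with upright sides; 100 mm above the stand with the lever closed, about 15 mm more when open; the boss (30 mm across) under it stands about 3 mm higher than the wing's underside, the bar's top lies 9 mm below that underside
- pad (a joint): spring compression of the pad, m: 0 when free; about 0.004 when the board is clamped rightly (about 10 N)
- oval_box: bystander: small closed oval box of reddish bent wood, 64 x 86 x 42 mm, origin under its centre
- gift_small: bystander: brown parcel with red ribbon, 69 x 86 x 57 mm, origin under its centre
- spool_pink: bystander: white and pink ribbon spool lying flat, 82 mm across, 18 mm high, origin under its centre

How it is judged:
By the outcome, as a careful person would: the job done as asked, in the order asked, and still so for the second after the job is handed in, with the robot touching nothing.
It also fails if it takes over 72 s, if anything falls off the work surface, if the arm or the gripper's body presses on something with over 40 N, if the wrist force passes 120 N, or if a joint passes its speed limit or range.

ROBOT

A 6-joint arm with a two-finger parallel gripper is mounted at the origin on a cart in front of the work surface, level with it; the furniture and walls round the work are solid. World frame = base frame: x ahead of the robot, y to its left, z up, the work surface at z = 0. Lengths are in m, angles in degrees, forces in N, time in s.
With the tool pointing down it reaches from about 0.35 to 0.875 m from the base axis. Payload 4.2 kg.
Tool frame: the origin (TCP) lies midway between the tips of the shut fingers; the grasp point (between the pads) lies 19 mm behind it; x points along the fingers, y is the direction in which the jaws open and shut, and the axes are right-handed (so a half turn about x gives the same grasp; the last joint's range is limited). The gripper opens to 87 mm and grips with 3 to 60 N. Pads are 19 mm wide; open, the fingers measure 117 mm over their backs; the gripper's body (75 mm by 190 mm) begins 51 mm behind the grasp point.
Start: joints at [-50.844, 22.042, 0.453, 0, -68.411, -14.817], TCP at [0.258, -0.569, 0.223] pointing down, gripper open.
Joint ranges: [-179.83, 179.83], [-69.29, 118.12], [-61.27, 80.66], [-181.25, 117.63], [-171.15, -9.14], [-177.46, 177.46]. Speed limits (degrees/s): [159.86, 159.86, 180, 180, 180, 180].

INTERFACE

Orientations are given as a 3x3 rotation matrix whose columns are the frame's x, y, z axes.
In Python, from station import r gives the robot as it stands.
- The arm moves only by the tool play_rows, never from a script. Its argument "plan" is a list that holds one entry, the list of rows, each a list of 6 numbers: the shift along the tool's x, y, z in cm, then the turn, a rotation vector about the tool's x, y, z in units of 10 degrees (1.0 is 10 degrees). A call has 1 to 5 rows; each row is the pose to reach, as a shift and turn from the pose commanded when the call began, along the tool's axes at that moment; what a row does not reach only later rows make up. A row lasts 1/8 s, in which the tool goes at most 62.5 mm and 10.7 degrees, less where a joint would pass 70% of its speed; a pose out of reach is approached as far as the arm can. A call with a gripper value outside its range is refused whole. "hand" is the opening, from 0 (shut) to 1 (fully open), set as the call begins (left out, the last holds). The fingers move at their own pace and stop on an object; the grip force is fixed at half the most. Time passes only in rows, so rows that repeat a pose let the fingers close. It gives the time, the measured TCP pose, the force and the opening at its end, in the units of the state.
- r.sense(): the state, without advancing time (a new reading comes with each control period).
- r.capture(name): name is "scene" or "top" or "wrist"; returns (picture, depth): 400x640x3 uint8, blue, green, red; 400x640 float32, m along the optical axis (not along the pixel's ray), 0 where there is no reading.
- r.get_calibration(name): a dict with "vfov" (degrees; the focal length in pixels is half the picture's height over the tangent of half this angle, whatever the lens; pixels are square), "cx", "cy" (the principal point, pixels), "rvec" (rotation vector, rad) and "tvec" (3), from world to camera coordinates, as OpenCV has them. Camera axes: x right, y down, z forward; pixel columns grow to the right and rows downward; lengths in m; the calibration is good to about 2 mm. A picture is of the moment at which its call begins: read the wrist's pose just before it. get_calibration takes no time and is no camera call; for the wrist camera it gives the pose at the moment of the call.
- r.finish_job(): hands the job in, once; it reports no verdict.
The state is a dict: "time_s": time; "joints": joint angles; "joint_velocities": joint speeds; "effort": joint torques, N m; "tcp_pos": TCP position; "ee_rot": TCP orientation; "wrist_force": force on the tool from outside, world axes, zero at the start; "moment": the same for the moment, N m; "gripper_width": opening from 0.0 (shut) to 1.0 (fully open).
Only numpy, scipy, OpenCV 4.12 (cv2) and the standard library are available. Lean on these libraries where they do the work, as an engineer would, in place of code of your own. Each camera call takes 0.05 s, during which the arm holds its last target.

## Working session

There is one attempt and no reset: what is moved stays moved. The work goes in short steps, Python scripts to look and compute and a tool call to move; the robot and the scene stay as the last step left them, time stands still between calls to the robot, and variables do not carry over. Pictures are saved under pics/ and viewed, and the job is handed in when it is done.

Besides the shell and the picture viewer there is one more tool, called as name(argument=value, ...), one argument or row to a line, values as JSON. play_rows: Moves the arm, as the interface text tells. Its arguments: {"type":"object","properties":{"plan":{"type":"array","items":{"type":"array","items":{"type":"array","items":{"type":"number"}}}},"hand":{"type":"number"}},"required":["plan"]}

```bash
ls -la; mkdir -p pics; cat > h.py <<'E'
import numpy as np, cv2
from station import r
def cal(n):
    c=r.get_calibration(n); f=200/np.tan(np.radians(c['vfov'])/2)
    R=cv2.Rodrigues(np.array(c['rvec'],float))[0]; t=np.array(c['tvec'],float).ravel()
    return f,c['cx'],c['cy'],R,t
def ray(C,u,v):
    f,cx,cy,R,t=C
    return -R.T@t, R.T@np.array([(u-cx)/f,(v-cy)/f,1.])
def onz(C,u,v,z):
    o,d=ray(C,u,v); return o+d*(z-o[2])/d[2]
def dep(C,u,v,D):
    o,d=ray(C,u,v); return o+d*D[int(v),int(u)]
def proj(C,p):
    f,cx,cy,R,t=C; q=R@np.array(p)+t; return np.array([cx+f*q[0]/q[2],cy+f*q[1]/q[2]])
def cloud(C,D):
    f,cx,cy,R,t=C; v,u=np.mgrid[0:400,0:640]
    q=np.stack([(u-cx)/f*D,(v-cy)/f*D,D],-1)
    return (q-t)@R
E
python3 - <<'E'
from h import *
print(r.sense())
for n in('scene','top','wrist'):
    C=cal(n); im,D=r.capture(n); cv2.imwrite(f'pics/{n}0.png',im); np.savez(f'pics/{n}0.npz',D=D,im=im)
    print(n,C[0],C[1:3],-C[3].T@C[4],C[3][2])
E
```

```text
total 12
drwxr-xr-x  3 agent agent 4096 Dec  7 14:00 .
drwxr-xr-x 23 root  root  4096 Dec  7 14:00 ..
drwxr-xr-x  2 agent agent 4096 Dec  7 14:00 pics
{'time_s': 0.0, 'joints': array([-5.08436484e+01,  2.20921554e+01,  3.78731464e-01, -2.89982668e-02,
       -6.84110541e+01, -1.48156534e+01]), 'joint_velocities': array([-0.11341409, -0.07736183,  0.08127415, -0.02511463, -0.04463098,
        0.00538831]), 'effort': array([-4.96723260e-04, -3.90664279e+01,  1.87409949e+01,  4.22000617e+00,
        1.09912996e-02, -1.97866420e-04]), 'tcp_pos': array([ 0.25735627, -0.56888562,  0.22143774]), 'ee_rot': array([[-1.00688086e-03, -4.11990381e-01,  9.11187638e-01],
       [ 1.98177778e-03,  9.11185489e-01,  4.11991599e-01],
       [-9.99997529e-01,  2.22059787e-03, -1.00981847e-04]]), 'wrist_force': array([ 0.3000443 , -0.74313155,  0.61301597]), 'moment': array([-0.02383984,  0.02172251,  0.01613545]), 'gripper_width': 0.9975138867119815}
scene 484.48324298031946 (324.97490558340115, 194.1201792971332) [-0.1563327   0.60577659  0.68869402] [ 0.63201117 -0.55436224 -0.54152044]
top 443.13440402645466 (325.2057247253452, 203.97472948860488) [ 0.40195097 -0.01258853  1.32344777] [ 0.12034329  0.0072662  -0.99270574]
wrist 359.4452817695889 (319.20163651653576, 194.40072938910274) [ 0.19319598 -0.5985866   0.38406303] [ 0.23612633  0.10863839 -0.96563039]
```

View pics/scene0.png

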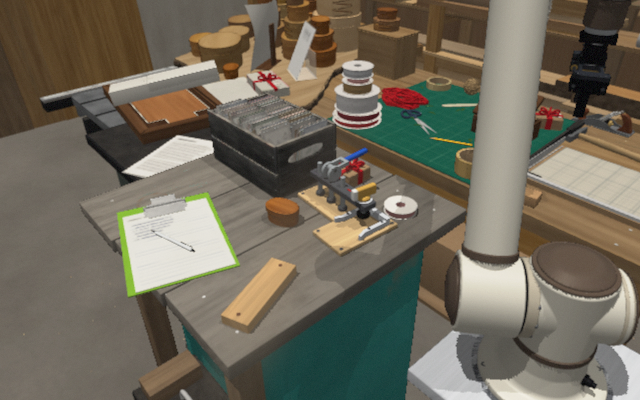

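View pics/top0.png

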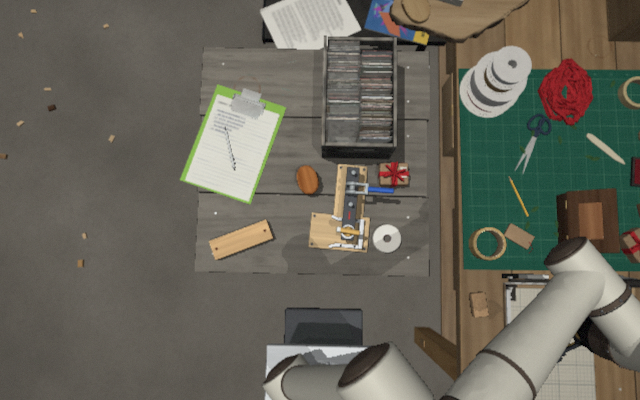

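View pics/wrist0.png

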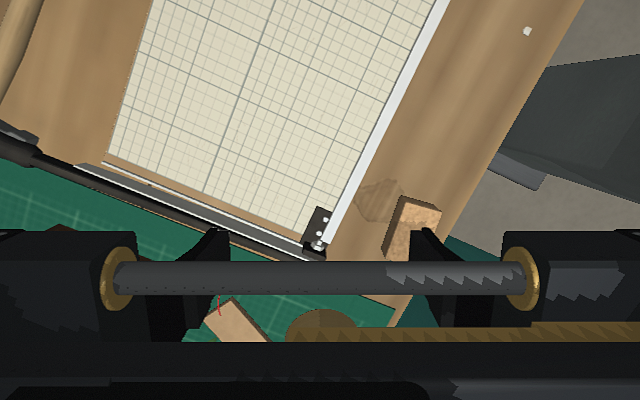

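```bash
python3 - <<'E'
from h import *
im=np.load('pics/top0.npz')['im']
cv2.imwrite('pics/t1.png',cv2.resize(im[150:270,200:420],None,fx=3.6,fy=3.6,interpolation=cv2.INTER_CUBIC)[:600,:800])
im=np.load('pics/scene0.npz')['im']
cv2.imwrite('pics/s1.png',cv2.resize(im[140:260,260:420],None,fx=5,fy=5,interpolation=cv2.INTER_CUBIC))
E
```

```text
(no output)
```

View pics/t1.png

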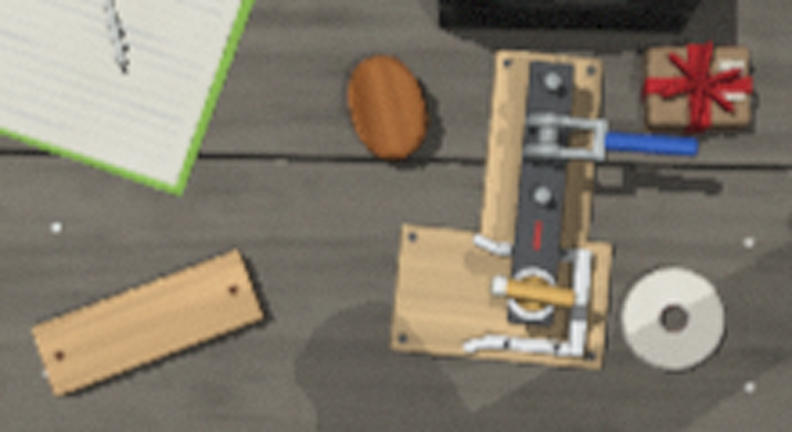

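View pics/s1.png

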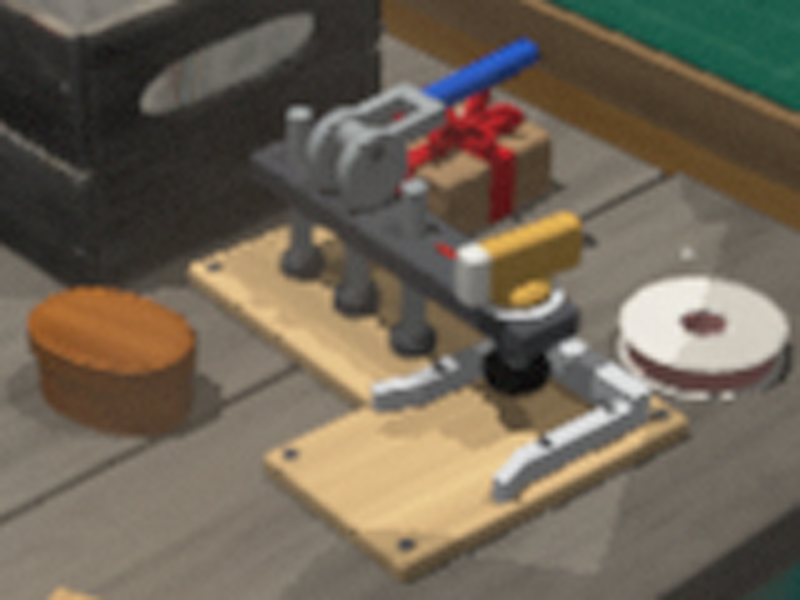

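```bash
cat >> h.py <<'E'
def fit2(P,Q):
    P=np.array(P,float);Q=np.array(Q,float);p=P.mean(0);q=Q.mean(0)
    H=(P-p).T@(Q-q);a=np.arctan2(H[0,1]-H[1,0],H[0,0]+H[1,1])
    R=np.array([[np.cos(a),-np.sin(a)],[np.sin(a),np.cos(a)]]);t=q-R@p
    return a,t,np.linalg.norm(P@R.T+t-Q,axis=1)
E
python3 - <<'E'
from h import *
C=cal('top'); D=np.load('pics/top0.npz')['D']
full=lambda x,y:(200+x/3.6-.36,150+y/3.6-.36)
pts=[((52,110),(403,226),12),((-52,110),(390,350),12),((-52,-65),(602,367),12),((52,-65),(611,243),12),((206,45),(497,51),12),((206,-45),(604,60),12),((75,0),(543,194),104),((165,0),(553,81),104)]
P=[];Q=[]
for p,c,z in pts:
    w=onz(C,*full(*c),z/1000); P.append(np.array(p)/1000);Q.append(w[:2]); print(p,w.round(4))
a,t,e=fit2(P,Q);print(np.degrees(a),t.round(4),(e*1000).round(1))
a,t,e=fit2(P[:6],Q[:6]);print(np.degrees(a),t.round(4),(e*1000).round(1))
B=[onz(C,*full(*c),.024) for c in [(33,328),(57,395),(267,317),(239,250)]]
for b in B: print(b.round(4))
B=np.array(B);print('board c',B.mean(0),np.linalg.norm(B-np.roll(B,1,0),axis=1))
d=(B[2]+B[3]-B[0]-B[1]);print('ang of length',np.degrees(np.arctan2(d[1],d[0])))
for n,c in [('white',(500,286)),('yel',(572,298))]: print(n,onz(C,*full(*c),.108), dep(C,*full(*c),D))
for n,c in [('lev0',(607,141)),('lev1',(696,146))]: print(n,onz(C,*full(*c),.11), dep(C,*full(*c),D))
print(dep(C,*full(150,320),D),dep(C,*full(440,300),D),dep(C,*full(120,200),D))
E
```

```text
(52, 110) [0.5348 0.037  0.012 ]
(-52, 110) [0.4326 0.045  0.012 ]
(-52, -65) [ 0.4225 -0.1286  0.012 ]
(52, -65) [ 0.5244 -0.1349  0.012 ]
(206, 45) [ 0.6837 -0.0379  0.012 ]
(206, -45) [ 0.6779 -0.1275  0.012 ]
(75, 0) [ 0.5525 -0.0737  0.104 ]
(165, 0) [ 0.6411 -0.0801  0.104 ]
-3.951435886086108 [ 0.4766 -0.0682] [1.6 0.3 2.4 1.7 1.6 1.1 1.1 0.5]
-3.932486793295855 [ 0.4764 -0.0681] [1.6 0.5 2.6 1.7 1.5 1.1]
[0.4437 0.3353 0.024 ]
[0.3901 0.3129 0.024 ]
[0.4568 0.1452 0.024 ]
[0.5109 0.1701 0.024 ]
board c [0.45038951 0.24087958 0.024     ] [0.17834779 0.05806559 0.1804843  0.05958925]
ang of length -68.0868650578352
white [ 0.48069922 -0.04176993  0.108     ] [ 0.48023659 -0.04159849  0.11514055]
yel [ 0.47275341 -0.09673206  0.108     ] [ 0.47226013 -0.09614583  0.11646807]
lev0 [ 0.59390933 -0.12192674  0.11      ] [ 0.59283856 -0.12131684  0.11676878]
lev1 [ 0.59148049 -0.19032522  0.11      ] [ 0.58932684 -0.18830558  0.12378857]
[0.4523183  0.24055045 0.02294993] [0.47441022 0.00500935 0.01073631] [ 5.52729313e-01  2.74632103e-01 -7.88673123e-05]
```

```bash
cat >> h.py <<'E'
A=np.radians(-3.94); O=np.array([.4765,-.068,0.])
RP=np.array([[np.cos(A),-np.sin(A),0],[np.sin(A),np.cos(A),0],[0,0,1]])
def p2w(p): return O+RP@(np.array(p)/1000.)
def w2p(w): return (np.array(w)-O)@RP*1000
from scipy.spatial.transform import Rotation as Ro
def down(yawy):  # tool down, tool y axis at world yaw (deg)
    a=np.radians(yawy);y=np.array([np.cos(a),np.sin(a),0]);x=np.array([0,0,-1.]);return np.stack([x,y,np.cross(x,y)],1)
def ry(R,deg): return R@Ro.from_euler('y',deg,degrees=True).as_matrix()
def rel(p,R,s=None):
    s=s or r.sense();R0=s['ee_rot'];
    d=R0.T@(np.array(p)-s['tcp_pos'])*100; w=Ro.from_matrix(R0.T@R).as_rotvec(degrees=True)/10
    return np.r_[d,w].round(2).tolist()
def st():
    s=r.sense();print('t',round(s['time_s'],2),'tcp',s['tcp_pos'].round(4),'press',w2p(s['tcp_pos']).round(1),'F',s['wrist_force'].round(1),'g',round(s['gripper_width'],3),'J',s['joints'].round(0));return s
def blue(im): 
    h=cv2.cvtColor(im,cv2.COLOR_BGR2HSV);return cv2.inRange(h,(105,130,60),(128,255,255))>0
E
python3 - <<'E'
from h import *
for n in('scene','top'):
    z=np.load(f'pics/{n}0.npz');C=cal(n);X=cloud(C,z['D']);m=blue(z['im'])&(z['D']>0);P=w2p(X[m])
    ok=(abs(P[:,0]-120)<25)&(P[:,2]>80)&(P[:,2]<300);P=P[ok];print(n,len(P),P.min(0).round(),P.max(0).round(),P.mean(0).round(1))
    c=np.polyfit(P[:,1],P[:,2],1);print(c, np.polyval(c,[-50,-95,-115]))
    im=z['im'];
print('hover',rel(p2w([120,-95,200]),ry(down(176.06),-40)))
E
```

```text
scene 106 [ 112. -109.  114.] [131. -46. 127.] [119.3 -78.5 121.4]
[-8.12726751e-02  1.15024567e+02] [119.08820047 122.74547085 124.37092435]
top 120 [ 114. -113.  110.] [128. -44. 129.] [120.2 -78.8 121.9]
[-9.68808702e-02  1.14291290e+02] [119.1353331  123.49497226 125.43258966]
hover [2.2, 22.57, 46.67, -5.91, -3.59, 2.14]
```

```bash
cat >> h.py <<'E'
def lev(th,tilt,back=0.,rad=95):
    """tcp pose for gripping lever at angle th(rad), tool tilt deg, retracted by back mm"""
    L=np.array([120,-rad*np.cos(th),109+rad*np.sin(th)])
    R=ry(down(176.06),tilt); a=RP.T@R[:,0]
    return p2w(L+(19-back)*a),R
E
python3 - <<'E'
from h import *
p,R=lev(.09,-40,70);print(p);print(rel(p,R)); 
s=st();print(rel(s['tcp_pos']+[0.1,.12,.05],down(176)))
E
```

```text
[ 0.58746266 -0.20334199  0.15660673]
[6.54, 19.71, 45.14, -5.91, -3.59, 2.14]
t 0.15 tcp [ 0.2574 -0.569   0.2217] press [-184.2 -514.9  221.7] F [1.  0.7 0. ] g 0.999 J [-51.  22.   0.  -0. -68. -15.]
[-4.99, 6.82, 14.06, -6.17, 0.0, -0.01]
```

play_rows(
  plan=[
    [[-3, 3, 6, -1, 0, 0], [-5, 7, 12, -2, 0, 0], [-5, 10, 18, -3, 0, 0], [-5, 12, 23, -4, 0, 0], [-5, 14, 28, -5, 0, 0]],
  ],
  hand=0.6,
)

```text
time_s: 0.78
tcp_pos: [0.4494, -0.3316, 0.2728]
ee_rot: [[0.001, -0.964, 0.264], [-0.0, 0.264, 0.964], [-1.0, -0.001, 0.0]]
wrist_force: [0.6, -0.9, -0.2]
gripper_width: 0.616
```

```bash
python3 - <<'E'
from h import *
st();p,R=lev(.09,-40,70);print(rel(p,R)); 
E
```

```text
t 0.78 tcp [ 0.4494 -0.3316  0.2728] press [  -8.9 -264.8  272.8] F [ 0.6 -0.9 -0.2] g 0.616 J [-20.  14.  -4.  -0. -72.   4.]
[11.62, -9.91, 16.02, -1.09, -3.99, 0.4]
```

play_rows(
  plan=[
    [[0, -3, 4, -0.3, -1, 0.1], [3, -6, 8, -0.6, -2, 0.2], [6, -8, 12, -0.9, -3, 0.3], [9, -9.9, 16, -1.1, -4, 0.4], [11.6, -9.9, 16, -1.1, -4, 0.4]],
  ],
)

```text
time_s: 1.4
tcp_pos: [0.5875, -0.2055, 0.1518]
ee_rot: [[0.044, -0.997, 0.059], [0.647, 0.074, 0.759], [-0.762, 0.005, 0.648]]
wrist_force: [-0.7, -0.4, 0.4]
gripper_width: 0.598
```

```bash
python3 - <<'E'
from h import *
s=st();p,R=lev(.09,-40,70);print(rel(p,R));print('in',rel(*lev(.09,-40,0)))
C=cal('wrist');im,D=r.capture('wrist');cv2.imwrite('pics/w1.png',im);np.savez('pics/w1.npz',im=im,D=D)
X=cloud(C,D);P=w2p(X);m=blue(im)&(D>0);P=P[m];print(len(P),P.min(0).round(),P.max(0).round(),P.mean(0).round(1))
print(np.polyfit(P[:,1],P[:,2],1),np.polyfit(P[:,1],P[:,0],1))
E
```

```text
t 1.4 tcp [ 0.5875 -0.2055  0.1518] press [ 120.2 -129.5  151.8] F [-0.7 -0.4  0.4] g 0.598 J [-25.  35.  15. -37. -87.  28.]
[-0.23, 0.02, 0.48, -0.04, 0.04, -0.0]
in [6.77, 0.02, 0.43, -0.04, 0.04, -0.0]
1158 [ 115. -115.   75.] [132. -11. 127.] [121.8 -90.9 122.1]
[-7.13570961e-02  1.15650322e+02] [1.70580723e-02 1.23344750e+02]
```

View pics/w1.png

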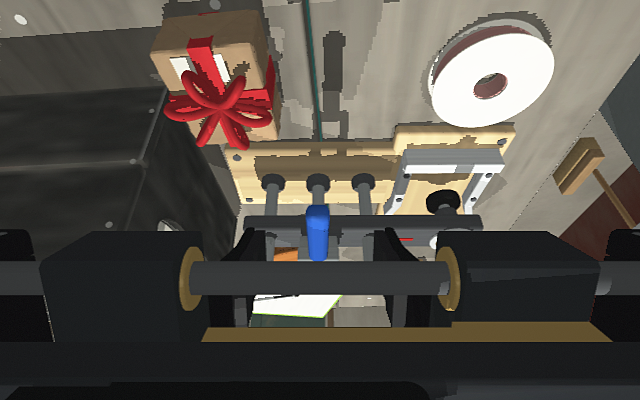

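play_rows(
  plan=[
    [[2, -0.1, 0.4, 0, 0, 0], [4, -0.1, 0.4, 0, 0, 0], [6.7, -0.1, 0.4, 0, 0, 0], [6.7, -0.1, 0.4, 0, 0, 0]],
  ],
)

```text
time_s: 1.95
tcp_pos: [0.5906, -0.1577, 0.1075]
ee_rot: [[0.044, -0.997, 0.055], [0.644, 0.071, 0.762], [-0.764, 0.002, 0.645]]
wrist_force: [0.1, -0.1, -0.3]
gripper_width: 0.599
```

play_rows(
  plan=[
    [[0, 0, 0, 0, 0, 0], [0, 0, 0, 0, 0, 0], [0, 0, 0, 0, 0, 0], [0, 0, 0, 0, 0, 0], [0, 0, 0, 0, 0, 0]],
  ],
  hand=0,
)

```text
time_s: 2.58
tcp_pos: [0.5918, -0.1602, 0.1079]
ee_rot: [[0.048, -0.997, 0.056], [0.642, 0.074, 0.763], [-0.765, -0.001, 0.644]]
wrist_force: [1.5, 0.5, 0.3]
gripper_width: 0.155
```

```bash
cat >> h.py <<'E'
def leva(s):
    g=w2p(s['tcp_pos'])-19*(RP.T@s['ee_rot'][:,0]);v=g-[120,0,109]
    print('lever est rad',np.arctan2(v[2],-v[1]).round(3),'radius',np.hypot(v[1],v[2]).round(1),'x',g[0].round(1)); return np.arctan2(v[2],-v[1])
E
python3 - <<'E'
from h import *
s=st();th=leva(s);
for k in range(1,6): print(rel(*lev(.08+np.radians(10*k),-40+10*k)))
E
```

```text
t 2.58 tcp [ 0.5918 -0.1602  0.1079] press [121.4 -84.1 107.9] F [1.5 0.5 0.3] g 0.155 J [-21.  36.  10. -39. -80.  29.]
lever est rad 0.139 radius 97.3 x 121.3
[-0.55, 0.14, 0.68, -0.02, 1.01, 0.02]
[-1.47, 0.14, 1.79, -0.02, 2.01, 0.02]
[-2.18, 0.14, 3.04, -0.02, 3.01, 0.02]
[-2.67, 0.14, 4.4, -0.02, 4.01, 0.02]
[-2.91, 0.14, 5.82, -0.03, 5.01, 0.01]
```

```bash
cat >> h.py <<'E'
def swing(s,degs):
    c=p2w([120,0,109]);ax=-RP[:,0]
    for d in degs:
        M=Ro.from_rotvec(ax*np.radians(d)).as_matrix()
        print(d,rel(c+M@(s['tcp_pos']-c),M@s['ee_rot'],s))
E
python3 - <<'E'
from h import *
s=r.sense();swing(s,[7,15,24,33,42])
E
```

```text
7 [-0.75, -0.0, 0.7, -0.0, 0.7, -0.0]
15 [-1.5, -0.0, 1.6, -0.01, 1.5, -0.0]
24 [-2.18, -0.0, 2.73, -0.01, 2.4, -0.01]
33 [-2.68, 0.0, 3.96, -0.01, 3.3, -0.01]
42 [-2.98, 0.0, 5.24, -0.02, 4.2, -0.01]
```

play_rows(
  plan=[
    [[-0.75, 0, 0.7, 0, 0.7, 0], [-1.5, 0, 1.6, 0, 1.5, 0], [-2.18, 0, 2.73, 0, 2.4, 0], [-2.68, 0, 3.96, 0, 3.3, 0], [-2.98, 0, 5.24, 0, 4.2, 0]],
  ],
)

```text
time_s: 3.2
tcp_pos: [0.5934, -0.1398, 0.165]
ee_rot: [[-0.001, -0.997, 0.073], [-0.039, 0.073, 0.997], [-0.999, -0.002, -0.039]]
wrist_force: [-1.7, -6.1, -4.0]
gripper_width: 0.155
```

```bash
python3 - <<'E'
from h import *
s=st();leva(s);swing(s,[8,16,24,32,40])
E
```

```text
t 3.2 tcp [ 0.5934 -0.1398  0.165 ] press [121.5 -63.6 165. ] F [-1.7 -6.1 -4. ] g 0.155 J [  3.  23.  -8.   3. -59.  -9.]
lever est rad 0.873 radius 97.8 x 121.5
8 [-0.86, 0.0, 0.81, -0.0, 0.8, -0.0]
16 [-1.6, 0.0, 1.73, -0.0, 1.6, -0.01]
24 [-2.21, 0.01, 2.74, -0.0, 2.4, -0.01]
32 [-2.67, 0.01, 3.83, -0.01, 3.2, -0.01]
40 [-2.97, 0.02, 4.97, -0.01, 4.0, -0.02]
```

play_rows(
  plan=[
    [[-0.86, 0, 0.81, 0, 0.8, 0], [-1.6, 0, 1.73, 0, 1.6, 0], [-2.21, 0, 2.74, 0, 2.4, 0], [-2.67, 0, 3.83, 0, 3.2, 0], [-2.97, 0, 4.97, 0, 4.0, 0]],
  ],
)

```text
time_s: 3.82
tcp_pos: [0.5969, -0.089, 0.1933]
ee_rot: [[-0.048, -0.997, 0.055], [-0.67, 0.073, 0.739], [-0.741, -0.002, -0.671]]
wrist_force: [1.5, -5.5, -4.4]
gripper_width: 0.156
```

```bash
python3 - <<'E'
from h import *
s=st();leva(s);swing(s,[7,14,21,28,32])
E
```

```text
t 3.83 tcp [ 0.5969 -0.089   0.1933] press [121.6 -12.6 193.3] F [ 1.5 -5.5 -4.4] g 0.156 J [ 22.  27. -22.  40. -69. -50.]
lever est rad 1.572 radius 98.4 x 121.6
7 [-0.76, 0.0, 0.71, 0.0, 0.7, -0.0]
14 [-1.44, 0.01, 1.5, 0.0, 1.4, -0.01]
21 [-2.01, 0.01, 2.37, 0.0, 2.1, -0.01]
28 [-2.47, 0.02, 3.31, 0.0, 2.8, -0.01]
32 [-2.68, 0.02, 3.86, 0.01, 3.2, -0.01]
```

play_rows(
  plan=[
    [[-0.76, 0, 0.71, 0, 0.7, 0], [-1.44, 0, 1.5, 0, 1.4, 0], [-2.01, 0, 2.37, 0, 2.1, 0], [-2.47, 0, 3.31, 0, 2.8, 0], [-2.6, 0, 3.6, 0, 3.0, 0]],
  ],
)

```text
time_s: 4.45
tcp_pos: [0.5996, -0.0471, 0.1894]
ee_rot: [[-0.074, -0.997, 0.022], [-0.951, 0.077, 0.3], [-0.301, 0.001, -0.954]]
wrist_force: [9.8, -26.0, 5.6]
gripper_width: 0.157
```

```bash
python3 - <<'E'
from h import *
s=st();leva(s);swing(s,[2,4,6])
C=cal('top');im,D=r.capture('top');X=w2p(cloud(C,D));m=blue(im)&(D>0)&(abs(X[...,0]-120)<30)&(X[...,2]>90);P=X[m];print(len(P),P.min(0).round(),P.max(0).round())
C=cal('scene');im,D=r.capture('scene');X=w2p(cloud(C,D));m=blue(im)&(D>0)&(abs(X[...,0]-120)<30)&(X[...,2]>90);P=X[m];print(len(P),P.min(0).round(),P.max(0).round())
cv2.imwrite('pics/s2.png',cv2.resize(im[60:260,220:460],None,fx=3,fy=3))
E
```

```text
t 4.45 tcp [ 0.5996 -0.0471  0.1894] press [121.4  29.3 189.4] F [  9.8 -26.    5.6] g 0.157 J [ 30.  39. -24.  52. -89. -68.]
lever est rad 2.074 radius 98.3 x 121.6
2 [-0.23, 0.0, 0.19, 0.0, 0.2, -0.0]
4 [-0.46, 0.0, 0.38, 0.0, 0.4, -0.0]
6 [-0.68, 0.01, 0.58, 0.0, 0.6, -0.0]
66 [112.  15. 153.] [129.  52. 221.]
46 [106.  19. 152.] [136.  56. 216.]
```

View pics/s2.png

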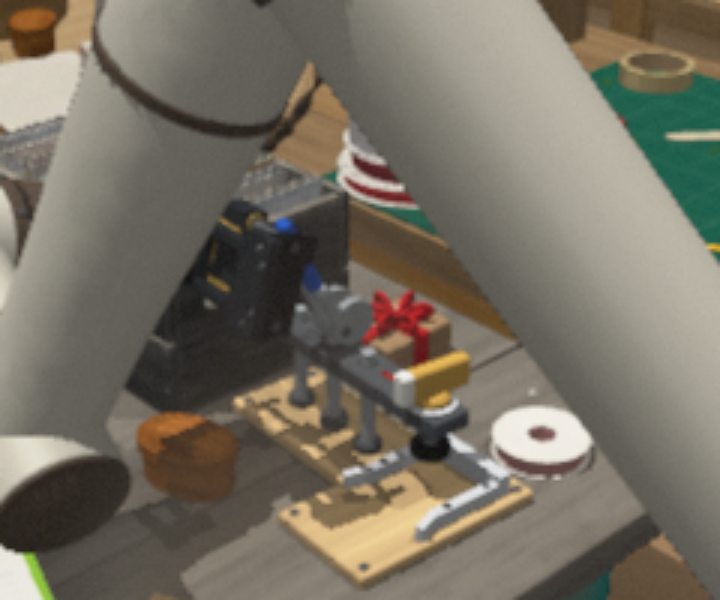

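play_rows(
  plan=[
    [[0, 0, -0.1, 0, 0, 0], [0, 0, -0.1, 0, 0, 0], [0, 0, -0.1, 0, 0, 0]],
  ],
  hand=0.6,
)

```text
time_s: 4.92
tcp_pos: [0.5999, -0.0446, 0.1888]
ee_rot: [[-0.069, -0.997, 0.023], [-0.948, 0.073, 0.311], [-0.312, -0.0, -0.95]]
wrist_force: [-0.4, 0.5, -0.2]
gripper_width: 0.414
```

```bash
python3 - <<'E'
from h import *
s=st();leva(s)
# targets: board
bc=np.array([.4504,.2409]);a=np.radians(112);d=np.array([np.cos(a),np.sin(a)])
g=bc+.05*d;print('grip',g,g-bc)
print('straight up',rel(np.r_[g,.16],down(202)), p2w([121,60,260]))
E
```

```text
t 4.92 tcp [ 0.5999 -0.0446  0.1888] press [121.5  31.9 188.8] F [-0.4  0.5 -0.2] g 0.414 J [ 30.  39. -24.  52. -88. -68.]
lever est rad 2.098 radius 99.2 x 121.6
grip [0.43166967 0.28725919] [-0.01873033  0.04635919]
straight up [-29.39, 19.19, 12.65, -2.26, -7.05, -1.64] [ 0.60133673 -0.01645593  0.26      ]
```

play_rows(
  plan=[
    [[-3, 0, 0, 0, 0, 0], [-7, 0, 0, 0, 0, 0], [-11, 0, -1, 0, -0.5, 0], [-14, 2, -2, 0, -1.4, 0], [-16, 4, -2, -0.2, -2.4, -0.2]],
  ],
)

```text
time_s: 5.55
tcp_pos: [0.5709, 0.1062, 0.2579]
ee_rot: [[-0.024, -1.0, 0.007], [-0.737, 0.022, 0.676], [-0.676, 0.011, -0.737]]
wrist_force: [0.3, -0.1, -0.9]
gripper_width: 0.602
```

```bash
python3 - <<'E'
from h import *
s=st()
g=np.array([.4317,.2873]);print(rel(np.r_[g,.22],down(202)))
for n in('scene','top'):
    C=cal(n);im,D=r.capture(n);X=w2p(cloud(C,D));m=blue(im)&(D>0)&(abs(X[...,0]-120)<30)&(X[...,2]>90);P=X[m];print(len(P),P.min(0).round(),P.max(0).round(),np.polyfit(P[:,2],P[:,1],1))
    cv2.imwrite(f'pics/{n}3.png',im)
E
```

```text
t 5.55 tcp [0.5709 0.1062 0.2579] press [ 82.2 180.2 257.9] F [ 0.3 -0.1 -0.9] g 0.602 J [ 42.  28. -10.  32. -89. -54.]
[-10.45, 14.27, 14.94, -2.17, -4.67, -1.02]
106 [113.  19. 154.] [128.  54. 216.] [  0.44677358 -45.35023232]
58 [115.  15. 154.] [124.  51. 217.] [  0.51197602 -65.07454685]
```

View pics/scene3.png

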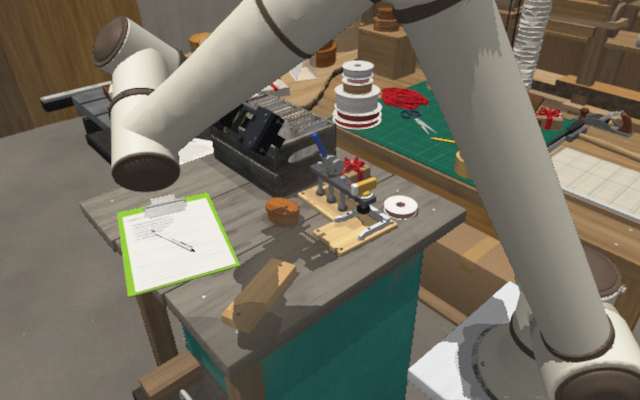

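play_rows(
  plan=[
    [[-3, 3, 3, -0.4, -0.9, -0.2], [-5, 6, 6, -0.8, -1.8, -0.4], [-7, 9, 9, -1.3, -2.8, -0.6], [-9, 12, 12, -1.7, -3.7, -0.8], [-10.5, 14.3, 14.9, -2.2, -4.7, -1.0]],
  ],
  hand=1,
)

```text
time_s: 6.28
tcp_pos: [0.4303, 0.2863, 0.2194]
ee_rot: [[-0.007, -0.927, -0.374], [-0.006, -0.374, 0.927], [-1.0, 0.009, -0.003]]
wrist_force: [-1.3, 0.4, -1.3]
gripper_width: 0.987
```

```bash
python3 - <<'E'
from h import *
s=st();C=cal('wrist');im,D=r.capture('wrist');cv2.imwrite('pics/w4.png',im)
X=cloud(C,D);m=(abs(X[...,2]-.022)<.007)&(D>0)&(abs(X[...,0]-.44)<.2)&(X[...,1]>.1)&(X[...,1]<.42)
n,l,sts,ce=cv2.connectedComponentsWithStats(m.astype(np.uint8))
k=1+sts[1:,4].argmax();P=X[l==k][:,:2];print(sts[k],X[l==k][:,2].mean())
rc=cv2.minAreaRect((P*1000).astype(np.float32));print(rc)
E
```

```text
t 6.28 tcp [0.4303 0.2863 0.2194] press [-70.5 350.2 219.4] F [-1.3  0.4 -1.3] g 0.987 J [ 52.  12. -14.  -0. -64. -30.]
[  281    24    65   187 11413] 0.02431644033410145
((451.76666259765625, 243.4327392578125), (60.14128112792969, 179.30860900878906), 22.03737449645996)
```

View pics/w4.png

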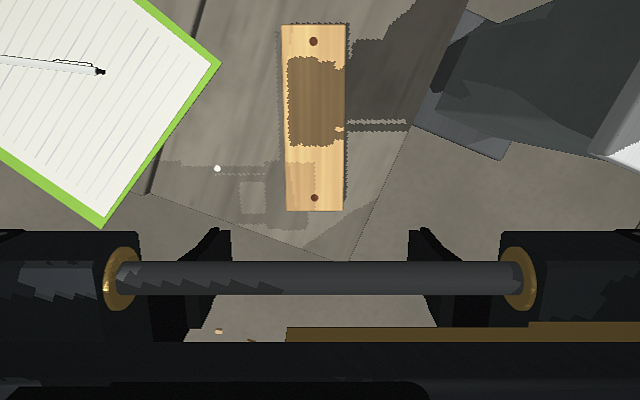

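```bash
python3 - <<'E'
from h import *
s=r.sense();a=np.radians(112);g=np.array([.4518,.2434])+.05*np.array([np.cos(a),np.sin(a)])
print(rel(np.r_[g,.010],down(202)))
E
```

```text
[20.89, -0.76, 0.09, -0.0, 0.01, -0.05]
```

play_rows(
  plan=[
    [[6, -0.4, 0.1, 0, 0, -0.05], [12, -0.7, 0.1, 0, 0, -0.05], [17, -0.75, 0.1, 0, 0, -0.05], [20.7, -0.75, 0.1, 0, 0, -0.05], [20.7, -0.75, 0.1, 0, 0, -0.05]],
  ],
)

```text
time_s: 6.95
tcp_pos: [0.4355, 0.2839, 0.0091]
ee_rot: [[-0.004, -0.929, -0.37], [-0.016, -0.37, 0.929], [-1.0, 0.01, -0.014]]
wrist_force: [-0.2, -0.8, 0.7]
gripper_width: 1.002
```

play_rows(
  plan=[
    [[0, 0, 0, 0, 0, 0], [0, 0, 0, 0, 0, 0], [0, 0, 0, 0, 0, 0], [0, 0, 0, 0, 0, 0], [0, 0, 0, 0, 0, 0]],
  ],
  hand=0,
)

```text
time_s: 7.58
tcp_pos: [0.4372, 0.2865, 0.0133]
ee_rot: [[0.003, -0.929, -0.37], [-0.007, -0.37, 0.929], [-1.0, 0.0, -0.008]]
wrist_force: [-1.6, -1.1, 6.9]
gripper_width: 0.684
```

```bash
python3 - <<'E'
from h import *
s=st();print(s['ee_rot'].round(3))
# insertion targets: grip press y for centre y=Y  -> Y+50
for Y in (150,):
  for z in (.05,):
    print(rel(p2w([0,Y+50,z*1000]),down(176.06)))
E
```

```text
t 7.58 tcp [0.4372 0.2865 0.0133] press [-63.6 351.   13.3] F [-1.6 -1.1  6.9] g 0.684 J [ 51.  27. -28.   1. -35. -30.]
[[ 0.003 -0.929 -0.37 ]
 [-0.007 -0.37   0.929]
 [-1.     0.    -0.008]]
[-3.54, 0.81, -16.39, 2.57, -0.04, 0.01]
```

play_rows(
  plan=[
    [[-4, 0, 0, 0, 0, 0], [-4, 0.2, -5, 0.7, 0, 0], [-4, 0.4, -9, 1.4, 0, 0], [-3.6, 0.8, -13, 2.1, 0, 0], [-3.5, 0.8, -16.2, 2.6, 0, 0]],
  ],
)

```text
time_s: 8.2
tcp_pos: [0.4893, 0.1315, 0.0483]
ee_rot: [[0.001, -0.997, 0.078], [-0.008, 0.078, 0.997], [-1.0, -0.002, -0.008]]
wrist_force: [0.4, -0.1, -1.3]
gripper_width: 0.682
```

```bash
cat >> h.py <<'E'
def board():
    C=cal('top');im,D=r.capture('top');X=w2p(cloud(C,D));h=cv2.cvtColor(im,cv2.COLOR_BGR2HSV)
    return im,D,X,C
E
python3 - <<'E'
from h import *
s=st();print(rel(p2w([0,195,26]),down(176.06)))
im,D,X,C=board();cv2.imwrite('pics/t5.png',cv2.resize(im[150:270,220:420],None,fx=4,fy=4,interpolation=cv2.INTER_CUBIC))
im,D=r.capture('wrist');cv2.imwrite('pics/w5.png',im)
E
```

```text
t 8.2 tcp [0.4893 0.1315 0.0483] press [ -0.9 199.9  48.3] F [ 0.4 -0.1 -1.3] g 0.682 J [ 34.  22. -29.   1. -39. -39.]
[2.23, -0.09, -0.47, -0.05, -0.05, 0.01]
```

View pics/t5.png

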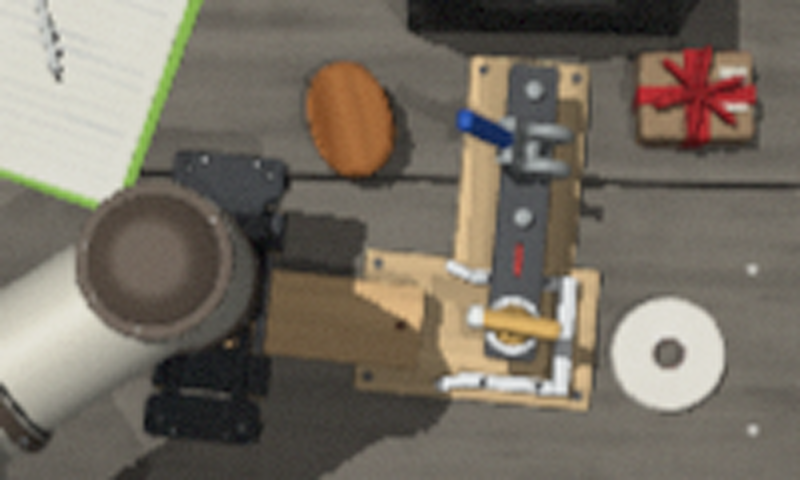

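View pics/w5.png

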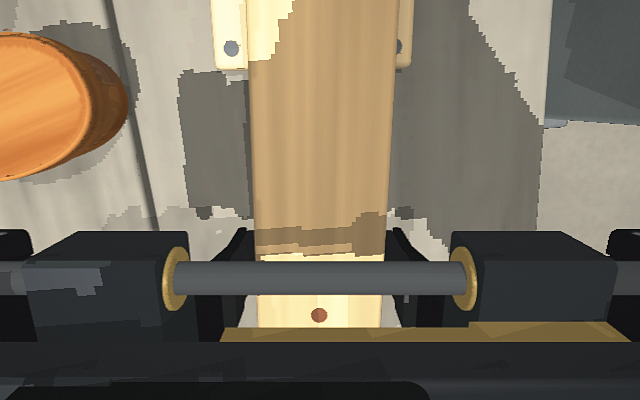

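```bash
python3 - <<'E'
from h import *
s=st();C=cal('wrist');im,D=r.capture('wrist');X=w2p(cloud(C,D));ok=D>0
z=X[...,2];m=ok&(z>50)&(z<75)&(abs(X[...,0])<60)&(X[...,1]>60)&(X[...,1]<150)
print('board z',np.median(z[m]))
for y in (70,90,110,130,145):
    q=X[m&(abs(X[...,1]-y)<3)]; 
    if len(q): print(y,len(q),q[:,0].min().round(1),q[:,0].max().round(1))
m2=ok&(z>50)&(z<75)&(abs(X[...,0])<60); print('y min board',X[m2][:,1].min())
C=cal('top');im,D=r.capture('top');X=w2p(cloud(C,D));z=X[...,2]
m=(z>45)&(z<70)&(abs(X[...,0])<45)&(X[...,1]>45)&(X[...,1]<150)
for y in (70,80,90,100,110,120): q=X[m&(abs(X[...,1]-y)<4)];print('top',y,len(q),q[:,0].min().round(1) if len(q) else '',q[:,0].max().round(1) if len(q) else '',np.median(q[:,2]) if len(q) else '')
# rails by bright/greyness
h=cv2.cvtColor(im,cv2.COLOR_BGR2HSV);m=(h[...,1]<40)&(h[...,2]>130)&(abs(X[...,0])<60)&(X[...,1]>-60)&(X[...,1]<60)&(z<60)
Pz=np.array([[w2p(onz(C,u,v,.026))[:2] for u,v in zip(*np.nonzero(m)[::-1])]])[0]
for y in (-25,-10,20,30,40,48):
    q=Pz[abs(Pz[:,1]-y)<5]; print('rail',y,np.sort(q[:,0]).round(0))
E
```

```text
t 8.3 tcp [0.4896 0.1306 0.0482] press [ -0.6 199.1  48.2] F [ 1.   0.5 -1.6] g 0.684 J [ 34.  22. -29.   1. -39. -39.]
board z 58.863282456979775
90 544 -32.5 27.1
110 2398 -32.3 27.5
130 2166 -31.8 28.2
145 2008 -31.5 28.4
y min board 91.28890407262037
top 70 59 -32.4 25.3 59.1095204868784
top 80 60 -30.9 27.4 58.59953716657663
top 90 58 -31.5 26.3 58.392579914703845
top 100 58 -32.0 27.5 59.53543770850871
top 110 59 -30.5 27.4 59.13901042831368
top 120 60 -31.6 26.4 58.820808815665956
rail -25 [-43. -43. -40. -40. -40. -38. -37. -35. -34. -34. -34. -32. -31.]
rail -10 [-42. -41. -41. -39. -39. -38. -36. -36. -35. -33. -33. -33.]
rail 20 [-42. -41. -41. -39. -38. -36. -35. -35. -33. -33. -32.  -3.  35.  35.
  38.  38.  41.  41.  44.]
rail 30 [-43. -42. -42. -40. -39. -39. -39. -37. -36. -36. -36. -34. -33. -33.
   2.  34.  35.  37.  37.  37.  37.  40.  40.  40.  43.  43.  43.]
rail 40 [-46. -43. -43. -43. -40. -40. -40. -38. -37. -37.  36.  39.  39.  39.
  40.  42.  42.  42.  43.  45.  45.  45.  48.]
rail 48 [-46. -44. -41.  39.  41.  42.  44.  44.  45.  47.  48.]
```

play_rows(
  plan=[
    [[0.7, -0.1, 0, -0.1, 0, 0], [1.4, -0.1, 0, -0.1, 0, 0], [2.1, -0.1, 0, -0.1, 0, 0], [2.1, -0.1, 0, -0.1, 0, 0]],
  ],
)

```text
time_s: 8.9
tcp_pos: [0.49, 0.1329, 0.0267]
ee_rot: [[0.0, -0.998, 0.056], [-0.009, 0.056, 0.998], [-1.0, -0.001, -0.009]]
wrist_force: [-0.1, -0.3, -2.1]
gripper_width: 0.688
```

```bash
cat >> h.py <<'E'
def bd(lo,hi,ys):
    C=cal('wrist');im,D=r.capture('wrist');X=w2p(cloud(C,D));z=X[...,2]
    m=(D>0)&(z>lo)&(z<hi)&(abs(X[...,0])<34);
    h=cv2.cvtColor(im,cv2.COLOR_BGR2HSV)
    for y in ys:
        q=X[m&(abs(X[...,1]-y)<3)]
        if len(q)>20: print(y,len(q),q[:,0].min().round(1),q[:,0].max().round(1),'z',np.median(q[:,2]).round(1))
    return im
E
python3 - <<'E'
from h import *
s=st();print(s['ee_rot'].round(3));im=bd(28,50,(70,80,90,110,130,150));cv2.imwrite('pics/w6.png',im)
E
```

```text
t 8.9 tcp [0.49   0.1329 0.0267] press [ -0.3 201.4  26.7] F [-0.1 -0.3 -2.1] g 0.688 J [ 34.  25. -30.   1. -36. -38.]
[[ 0.    -0.998  0.056]
 [-0.009  0.056  0.998]
 [-1.    -0.001 -0.009]]
110 2421 -30.2 30.2 z 37.4
130 2177 -30.1 30.1 z 37.4
150 1987 -30.3 29.9 z 37.5
```

View pics/w6.png

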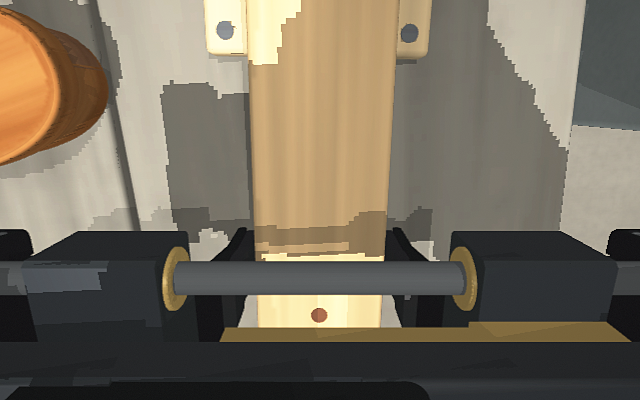

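play_rows(
  plan=[
    [[0, -0.03, -1.8, 0, 0, 0], [0, -0.03, -3.6, 0, 0, 0], [0, -0.03, -5.4, 0, 0, 0], [0, -0.03, -7.2, 0, 0, 0], [0, -0.03, -9, 0, 0, 0]],
  ],
)

```text
time_s: 9.57
tcp_pos: [0.4857, 0.0415, 0.0284]
ee_rot: [[0.002, -0.998, 0.057], [-0.008, 0.057, 0.998], [-1.0, -0.002, -0.008]]
wrist_force: [0.4, -0.2, -1.7]
gripper_width: 0.686
```

```bash
python3 - <<'E'
from h import *
s=st();print(s['ee_rot'].round(3));
E
```

```text
t 9.57 tcp [0.4857 0.0415 0.0284] press [  1.6 109.9  28.4] F [ 0.4 -0.2 -1.7] g 0.686 J [ 24.  23. -33.   1. -35. -28.]
[[ 0.002 -0.998  0.057]
 [-0.008  0.057  0.998]
 [-1.    -0.002 -0.008]]
```

play_rows(
  plan=[
    [[0.1, 0.1, -0.4, 0, 0, 0], [0.2, 0.1, -0.7, 0, 0, 0], [0.3, 0.1, -1.0, 0, 0, 0], [0.3, 0.1, -1.2, 0, 0, 0], [0.3, 0.1, -1.2, 0, 0, 0]],
  ],
)

```text
time_s: 10.2
tcp_pos: [0.4851, 0.0332, 0.0256]
ee_rot: [[0.004, -0.998, 0.058], [-0.005, 0.058, 0.998], [-1.0, -0.005, -0.005]]
wrist_force: [-1.6, 7.9, -0.8]
gripper_width: 0.685
```

```bash
python3 - <<'E'
from h import *
s=st();print(s['ee_rot'].round(3));
im=bd(25,45,(40,60,80,110,130,150))
C=cal('scene');im,D=r.capture('scene');cv2.imwrite('pics/s7.png',cv2.resize(im[130:280,240:440],None,fx=4,fy=4,interpolation=cv2.INTER_CUBIC))
E
```

```text
t 10.2 tcp [0.4851 0.0332 0.0256] press [  1.6 101.6  25.6] F [-1.6  7.9 -0.8] g 0.685 J [ 23.  23. -33.   1. -34. -27.]
[[ 0.004 -0.998  0.058]
 [-0.005  0.058  0.998]
 [-1.    -0.005 -0.005]]
40 2042 -28.6 31.6 z 36.5
60 1883 -28.6 31.7 z 36.6
80 1726 -28.4 31.6 z 36.5
130 1393 -28.2 31.8 z 36.6
```

View pics/s7.png

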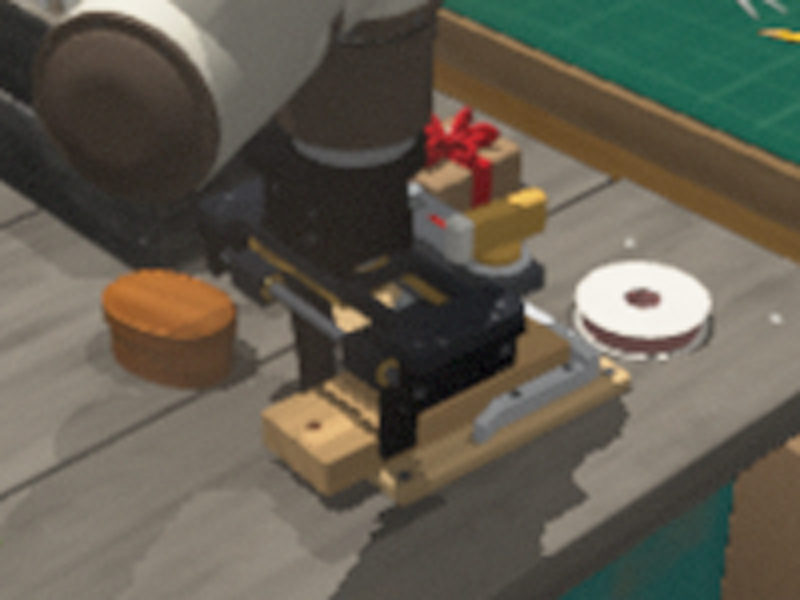

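play_rows(
  plan=[
    [[0, 0.15, -0.2, 0, 0, 0], [0, 0.15, -0.3, 0, 0, 0], [0, 0.15, -0.3, 0, 0, 0]],
  ],
)

```text
time_s: 10.68
tcp_pos: [0.4853, 0.0331, 0.0261]
ee_rot: [[0.009, -0.998, 0.058], [-0.001, 0.058, 0.998], [-1.0, -0.009, -0.001]]
wrist_force: [-2.8, 18.8, -0.5]
gripper_width: 0.684
```

```bash
python3 - <<'E'
from h import *
s=st();C=cal('scene');im,D=r.capture('scene');X=w2p(cloud(C,D));z=X[...,2]
m=(D>0)&(z>33)&(z<40)&(abs(X[...,0])<20)&(X[...,1]>110)&(X[...,1]<170);q=X[m];print(len(q),np.sort(q[:,1])[-8:])
E
```

```text
t 10.68 tcp [0.4853 0.0331 0.0261] press [  1.8 101.4  26.1] F [-2.8 18.8 -0.5] g 0.684 J [ 23.  23. -33.   0. -34. -27.]
207 [147.25941616 147.31216035 147.57441271 147.71227802 147.76485398
 147.99100648 148.12194361 148.25951157]
```

play_rows(
  plan=[
    [[0, 0, 0.3, 0, 0, 0], [0, 0, 0.3, 0, 0, 0], [0, 0, 0.3, 0, 0, 0], [0, 0, 0.3, 0, 0, 0]],
  ],
  hand=0.95,
)

```text
time_s: 11.22
tcp_pos: [0.4825, 0.0308, 0.0253]
ee_rot: [[0.002, -0.998, 0.057], [-0.008, 0.057, 0.998], [-1.0, -0.002, -0.008]]
wrist_force: [0.4, -0.0, -0.1]
gripper_width: 0.941
```

play_rows(
  plan=[
    [[-3, 0, 0.3, 0, 0, 0], [-8, 0, 1, 0, 0, 0], [-14, 0, 3, 0, 0, 0], [-20, 0, 5, 0, 0, 0], [-22, 0, 5, 0, 0, 0]],
  ],
)

```text
time_s: 11.85
tcp_pos: [0.4866, 0.084, 0.2493]
ee_rot: [[0.009, -0.998, 0.056], [-0.005, 0.055, 0.998], [-1.0, -0.009, -0.004]]
wrist_force: [0.3, 0.9, -1.4]
gripper_width: 0.952
```

```bash
python3 - <<'E'
from h import *
s=st()
C=cal('wrist');im,D=r.capture('wrist');cv2.imwrite('pics/w8.png',im);np.savez('pics/w8.npz',im=im,D=D)
im=bd(28,45,(40,60,80,110,130,140))
C=cal('wrist');X=w2p(cloud(C,D));z=X[...,2];m=(D>0)&(z>30)&(z<42)&(abs(X[...,0])<25)&(X[...,1]>90)&(X[...,1]<170);q=X[m];print('end',np.percentile(q[:,1],[99,99.9]))
C=cal('top');im,D=r.capture('top');cv2.imwrite('pics/t8.png',cv2.resize(im[150:270,220:420],None,fx=4,fy=4,interpolation=cv2.INTER_CUBIC))
E
```

```text
t 11.85 tcp [0.4866 0.084  0.2493] press [ -0.3 152.4 249.3] F [ 0.3  0.9 -1.4] g 0.952 J [ 29.   8. -15.   1. -67. -32.]
40 387 -27.9 30.4 z 36.3
60 365 -28.6 30.5 z 36.3
80 362 -28.4 30.7 z 36.2
110 345 -28.5 30.9 z 36.3
130 322 -27.9 31.0 z 36.3
140 324 -28.3 31.1 z 36.2
end [144.7093179  145.62719758]
```

View pics/w8.png

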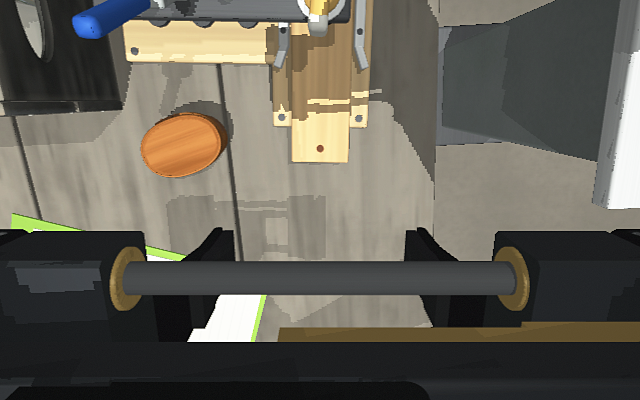

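View pics/t8.png

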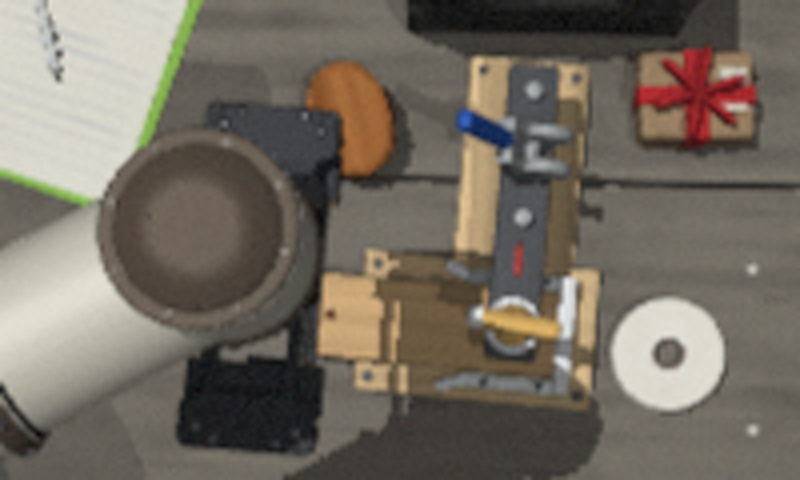

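```bash
cat >> h.py <<'E'
def nut(n='top',ztop=.128,lo=108):
    C=cal(n);im,D=r.capture(n);X=w2p(cloud(C,D));h=cv2.cvtColor(im,cv2.COLOR_BGR2HSV)
    near=(D>0)&(np.hypot(X[...,0],X[...,1])<45)&(X[...,2]>lo)&(X[...,2]<145)
    yel=near&(h[...,1]>90)&(h[...,0]>12)&(h[...,0]<35);wh=near&(h[...,1]<60)&(h[...,2]>130)&(np.hypot(X[...,0],X[...,1])>18)
    f=lambda m:np.array([w2p(onz(C,u,v,ztop)) for v,u in zip(*np.nonzero(m))])[:,:2]
    out=[]
    a=f(yel);b=f(wh) if wh.any() else np.zeros((0,2));al=np.vstack([a,b]);c=al.mean(0)
    w,V=np.linalg.eigh(np.cov((al-c).T));d=V[:,1]; 
    if len(b) and d@(b.mean(0)-a.mean(0))<0:d=-d
    L=(al-c)@d
    print(n,'n',len(a),len(b),'top z',np.median(X[yel][:,2]).round(1),'centre',c.round(1),'white',b.mean(0).round(1) if len(b) else None,'ext',L.min().round(1),L.max().round(1),'angle',np.degrees(np.arctan2(d[1],d[0])).round(1))
    return im
E
python3 - <<'E'
from h import *
nut()
s=r.sense();print(rel(p2w([0,10,240]),down(172)))
E
```

```text
top n 98 16 top z 127.6 centre [ 0.8 -2.1] white [ 3.4 11.4] ext -29.5 31.2 angle 85.3
[0.53, -0.09, -14.07, 0.47, -0.04, 0.01]
```

play_rows(
  plan=[
    [[0, 0, -3, 0.3, 0, 0], [0, 0, -5.5, 0.5, 0, 0], [0, 0, -6.5, 0.5, 0, 0], [0, 0, -6.5, 0.5, 0, 0]],
  ],
  hand=0.5,
)

```text
time_s: 12.55
tcp_pos: [0.481, 0.0174, 0.2444]
ee_rot: [[-0.0, -0.989, 0.145], [-0.008, 0.145, 0.989], [-1.0, -0.001, -0.008]]
wrist_force: [-0.0, 0.4, -0.0]
gripper_width: 0.579
```

```bash
python3 - <<'E'
from h import *
s=st();im=nut('wrist');cv2.imwrite('pics/w9.png',im)
print(rel(p2w([0,0,180]),down(171.4)))
print(rel(p2w([0,0,109]),down(171.4)))
E
```

```text
t 12.55 tcp [0.481  0.0174 0.2444] press [ -1.4  85.5 244.4] F [-0.   0.4 -0. ] g 0.579 J [ 22.   7. -17.   0. -66. -30.]
wrist n 1384 259 top z 127.6 centre [1.7 1.1] white [ 3.8 27. ] ext -31.0 32.1 angle 85.3
[6.54, -0.76, -8.51, 0.03, -0.05, 0.01]
[13.64, -0.75, -8.45, 0.03, -0.05, 0.01]
```

View pics/w9.png

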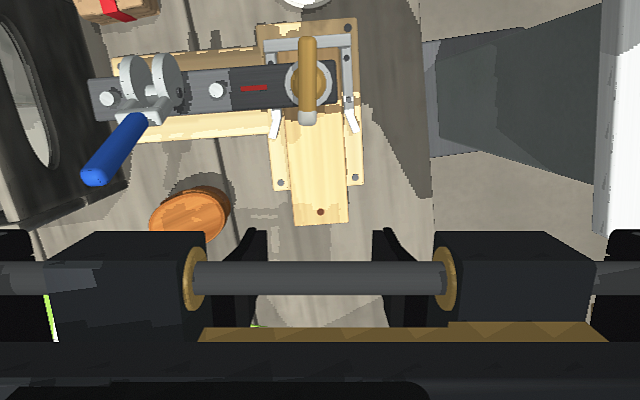

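play_rows(
  plan=[
    [[1, -0.3, -3, 0, 0, 0], [2, -0.6, -6, 0, 0, 0], [4, -0.8, -8.5, 0, 0, 0], [6, -0.8, -8.5, 0, 0, 0], [6, -0.8, -8.5, 0, 0, 0]],
  ],
)

```text
time_s: 13.22
tcp_pos: [0.4762, -0.0676, 0.1846]
ee_rot: [[-0.002, -0.99, 0.143], [-0.008, 0.143, 0.99], [-1.0, 0.001, -0.009]]
wrist_force: [0.5, -0.0, 0.2]
gripper_width: 0.498
```

```bash
python3 - <<'E'
from h import *
s=st();print(rel(p2w([1,0,110]),down(171.4)))
im,D=r.capture('wrist');cv2.imwrite('pics/w10.png',im)
im,D=r.capture('scene');cv2.imwrite('pics/s10.png',cv2.resize(im[80:280,220:460],None,fx=3,fy=3))
E
```

```text
t 13.22 tcp [ 0.4762 -0.0676  0.1846] press [ -0.3   0.4 184.6] F [ 0.5 -0.   0.2] g 0.498 J [ 12.  10. -23.   1. -58. -20.]
[7.46, -0.14, 0.03, 0.04, -0.05, -0.0]
```

View pics/w10.png

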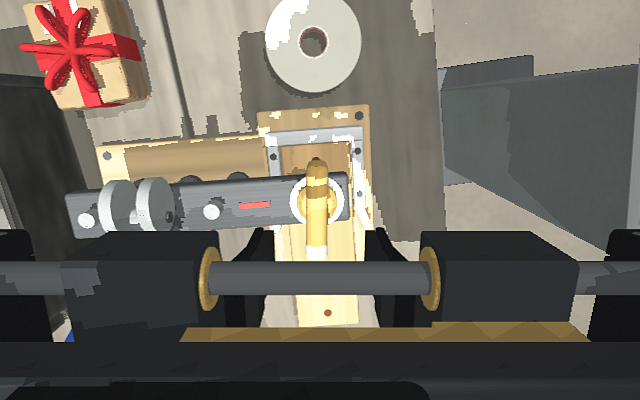

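View pics/s10.png

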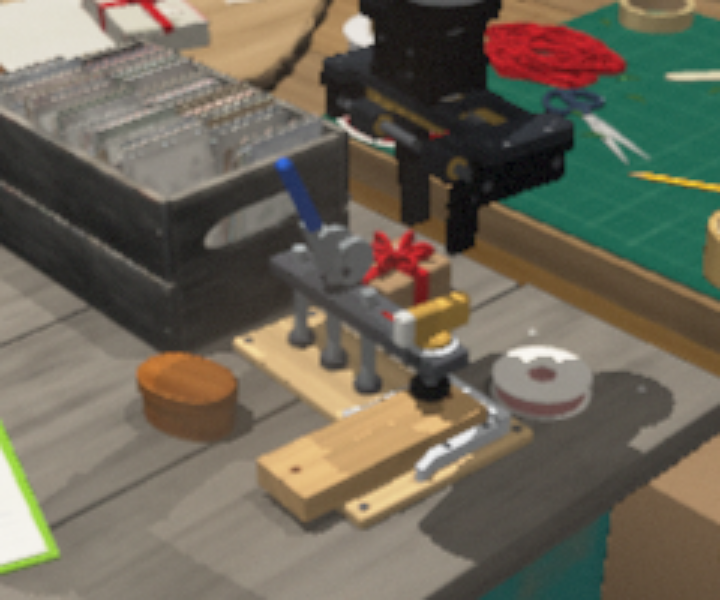

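play_rows(
  plan=[
    [[2, -0.15, 0, 0, 0, 0], [4, -0.15, 0, 0, 0, 0], [6, -0.15, 0, 0, 0, 0], [7.4, -0.15, 0, 0, 0, 0], [7.4, -0.15, 0, 0, 0, 0]],
  ],
)

```text
time_s: 13.95
tcp_pos: [0.4787, -0.0683, 0.1119]
ee_rot: [[0.001, -0.99, 0.143], [-0.008, 0.143, 0.99], [-1.0, -0.002, -0.008]]
wrist_force: [-0.3, -0.1, 0.2]
gripper_width: 0.498
```

play_rows(
  plan=[
    [[0, 0, 0, 0, 0, 0], [0, 0, 0, 0, 0, 0], [0, 0, 0, 0, 0, 0], [0, 0, 0, 0, 0, 0]],
  ],
  hand=0,
)

```text
time_s: 14.45
tcp_pos: [0.4781, -0.0686, 0.1124]
ee_rot: [[0.0, -0.99, 0.144], [-0.008, 0.144, 0.99], [-1.0, -0.002, -0.008]]
wrist_force: [-2.6, 1.1, 2.7]
gripper_width: 0.157
```

```bash
python3 - <<'E'
from h import *
s=st();y=s['ee_rot'][:,1];print('jaw yaw',np.degrees(np.arctan2(y[1],y[0])),'wing press',np.degrees(np.arctan2(y[1],y[0]))-90+3.94)
for d in (9,18,27,36,45): print(rel(p2w([1,0,0])*[1,1,0]+[0,0,s['tcp_pos'][2]],down(np.degrees(np.arctan2(y[1],y[0]))-d)))
E
```

```text
t 14.45 tcp [ 0.4781 -0.0686  0.1124] press [  1.6  -0.5 112.4] F [-2.6  1.1  2.7] g 0.157 J [ 11.  15. -28.   1. -47. -20.]
jaw yaw 171.71569662256624 wing press 85.65569662256624
[-0.0, 0.06, 0.04, 0.9, -0.04, 0.01]
[-0.0, 0.06, 0.04, 1.8, -0.04, 0.02]
[-0.0, 0.06, 0.04, 2.7, -0.04, 0.02]
[-0.0, 0.06, 0.04, 3.6, -0.04, 0.02]
[-0.0, 0.06, 0.04, 4.5, -0.04, 0.03]
```

play_rows(
  plan=[
    [[0, 0, 0, 0.8, 0, 0], [0, 0, 0, 1.7, 0, 0], [0, 0, 0, 2.6, 0, 0], [0, 0, 0, 3.5, 0, 0], [0, 0, 0, 4.3, 0, 0]],
  ],
)

```text
time_s: 15.08
tcp_pos: [0.4771, -0.068, 0.1123]
ee_rot: [[-0.002, -0.622, 0.783], [-0.007, 0.783, 0.622], [-1.0, -0.005, -0.006]]
wrist_force: [-5.5, 5.6, 6.6]
gripper_width: 0.16
```

play_rows(
  plan=[
    [[0, 0, 0, 0.8, 0, 0], [0, 0, 0, 1.7, 0, 0], [0, 0, 0, 2.6, 0, 0], [0, 0, 0, 3.4, 0, 0], [0, 0, 0, 4.2, 0, 0]],
  ],
)

```text
time_s: 15.7
tcp_pos: [0.4768, -0.067, 0.1123]
ee_rot: [[-0.002, 0.062, 0.998], [-0.006, 0.998, -0.062], [-1.0, -0.006, -0.002]]
wrist_force: [-7.2, 10.3, 7.4]
gripper_width: 0.158
```

```bash
python3 - <<'E'
from h import *
s=st();y=s['ee_rot'][:,1];print('wing press',np.degrees(np.arctan2(y[1],y[0]))-90+3.94,s['moment'].round(2))
im=nut('top');cv2.imwrite('pics/t11.png',cv2.resize(im[150:270,220:420],None,fx=4,fy=4,interpolation=cv2.INTER_CUBIC))
E
```

```text
t 15.7 tcp [ 0.4768 -0.067   0.1123] press [  0.2   1.  112.3] F [-7.2 10.3  7.4] g 0.158 J [  12.   15.  -28.    0.  -47. -105.]
wing press 0.38377265918976144 [3.33 2.13 0.08]Traceback (most recent call last):
  File "<stdin>", line 3, in <module>
  File "h.py", line 71, in nut
    a=f(yel);b=f(wh) if wh.any() else np.zeros((0,2));al=np.vstack([a,b]);c=al.mean(0)
  File "h.py", line 69, in <lambda>
    f=lambda m:np.array([w2p(onz(C,u,v,ztop)) for v,u in zip(*np.nonzero(m))])[:,:2]
               ~~~~~~~~~~~~~~~~~~~~~~~~~~~~~~~~~~~~~~~~~~~~~~~~~~~~~~~~~~~~~~~^^^^^^
IndexError: too many indices for array: array is 1-dimensional, but 2 were indexed
```

play_rows(
  plan=[
    [[0, 0, 0, 0, 0, 0], [0, 0, 0, 0, 0, 0], [0, 0, 0, 0, 0, 0]],
  ],
  hand=0.5,
)

```text
time_s: 16.12
tcp_pos: [0.4789, -0.0688, 0.1121]
ee_rot: [[0.002, 0.057, 0.998], [-0.008, 0.998, -0.057], [-1.0, -0.008, 0.002]]
wrist_force: [-0.6, -0.2, 0.1]
gripper_width: 0.413
```

play_rows(
  plan=[
    [[-4, 0, 0, 0, 0, 0], [-9, 0, 0, 0, 0, 0], [-15, 0, 1, 0, 0, 0], [-15.5, 0, 6, 0, 0, 0], [-15.5, 0, 8, 0, 0, 0]],
  ],
)

```text
time_s: 16.75
tcp_pos: [0.5606, -0.0721, 0.2683]
ee_rot: [[0.005, 0.057, 0.998], [-0.008, 0.998, -0.057], [-1.0, -0.007, 0.005]]
wrist_force: [-0.6, 0.3, -0.6]
gripper_width: 0.501
```

```bash
python3 - <<'E'
from h import *
s=st();im=nut('wrist',.1276);cv2.imwrite('pics/w12.png',im)
E
```

```text
t 16.75 tcp [ 0.5606 -0.0721  0.2683] press [ 84.2   1.7 268.3] F [-0.6  0.3 -0.6] g 0.501 J [   9.   14.   -4.    1.  -71. -103.]
wrist n 1177 217 top z 127.7 centre [1.6 1.3] white [27.7  1.3] ext -30.9 32.2 angle -0.1
```

View pics/w12.png

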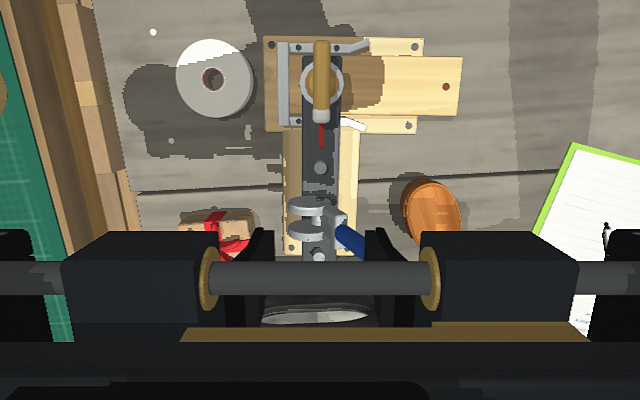

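```bash
python3 - <<'E'
from h import *
s=st();print(rel(p2w([84,140,290]),down(176.06)))
print(lev(2.0,70,110)[0],rel(*lev(2.0,70,110)))
E
```

```text
t 16.8 tcp [ 0.5618 -0.0722  0.267 ] press [ 85.4   1.6 267. ] F [ 2.3 -0.5  0.8] g 0.502 J [   9.   15.   -4.    1.  -71. -103.]
[-2.42, 13.82, 0.03, -8.93, -0.02, 0.05]
[0.60480852 0.04850502 0.22650709] [3.96, 12.33, 3.58, -7.74, 5.44, -5.35]
```

play_rows(
  plan=[
    [[-2, 2.5, 0, -0.9, 0, 0], [-2.4, 5, 0, -1.8, 0, 0], [-2.4, 8, 0, -2.7, 0, 0], [-2.4, 11, 0, -3.6, 0, 0], [-2.4, 13.8, 0, -4.5, 0, 0]],
  ],
)

```text
time_s: 17.42
tcp_pos: [0.5658, 0.0667, 0.2899]
ee_rot: [[0.001, -0.669, 0.743], [-0.008, 0.743, 0.669], [-1.0, -0.007, -0.005]]
wrist_force: [1.0, 0.7, -0.0]
gripper_width: 0.508
```

play_rows(
  plan=[
    [[0, 0, 0, -0.9, 0, 0], [0, 0, 0, -1.8, 0, 0], [0, 0, 0, -2.7, 0, 0], [0, 0, 0, -3.6, 0, 0], [0, 0, 0, -4.4, 0, 0]],
  ],
)

```text
time_s: 18.05
tcp_pos: [0.5658, 0.0657, 0.2899]
ee_rot: [[0.001, -0.998, 0.07], [-0.008, 0.07, 0.998], [-1.0, -0.002, -0.008]]
wrist_force: [-1.3, 0.5, 0.3]
gripper_width: 0.495
```

```bash
python3 - <<'E'
from h import *
s=st();print(rel(*lev(2.0,70,110)))
E
```

```text
t 18.05 tcp [0.5658 0.0657 0.2899] press [ 79.9 139.6 289.9] F [-1.3  0.5  0.3] g 0.495 J [ 23.  14.  -1.   0. -75. -27.]
[6.36, -4.0, -1.39, -0.01, 6.95, 0.0]
```

play_rows(
  plan=[
    [[0, -0.8, 0, 0, 1, 0], [0, -1.6, 0, 0, 2, 0], [0, -2.4, 0, 0, 3, 0], [1, -3.2, 0, 0, 4, 0], [2, -4, -0.3, 0, 5, 0]],
  ],
)

```text
time_s: 18.68
tcp_pos: [0.6063, 0.0604, 0.2705]
ee_rot: [[-0.054, -0.997, 0.049], [-0.772, 0.073, 0.631], [-0.633, -0.004, -0.774]]
wrist_force: [0.7, -0.4, 0.5]
gripper_width: 0.5
```

```bash
python3 - <<'E'
from h import *
s=st();print(rel(*lev(2.0,70,110)))
E
```

```text
t 18.68 tcp [0.6063 0.0604 0.2705] press [120.7 137.1 270.5] F [ 0.7 -0.4  0.5] g 0.5 J [ 36.  30.  -7.  36. -91. -53.]
[3.71, 0.08, 2.65, -0.03, 1.93, -0.01]
```

play_rows(
  plan=[
    [[1.5, 0.1, 1.2, 0, 0.9, 0], [3, 0.1, 2.4, 0, 1.9, 0], [3.7, 0.1, 2.65, 0, 1.9, 0], [3.7, 0.1, 2.65, 0, 1.9, 0]],
  ],
)

```text
time_s: 19.18
tcp_pos: [0.6043, 0.0481, 0.227]
ee_rot: [[-0.069, -0.997, 0.029], [-0.933, 0.075, 0.352], [-0.353, -0.003, -0.935]]
wrist_force: [0.2, -0.1, 0.2]
gripper_width: 0.501
```

```bash
python3 - <<'E'
from h import *
s=st();print(rel(*lev(2.0,70,0)),rel(*lev(2.0,70,50)))
im,D=r.capture('wrist');cv2.imwrite('pics/w13.png',im)
C=cal('wrist');X=w2p(cloud(C,D));m=blue(im)&(D>0)&(abs(X[...,0]-120)<30)&(X[...,2]>120);P=X[m];print(len(P),P.min(0).round(),P.max(0).round(),P.mean(0).round(1),np.polyfit(P[:,2],P[:,1],1))
E
```

```text
t 19.18 tcp [0.6043 0.0481 0.227 ] press [119.5 124.6 227. ] F [ 0.2 -0.1  0.2] g 0.501 J [ 37.  39. -14.  45. -96. -63.]
[10.97, -0.1, -0.07, -0.03, 0.07, -0.03] [5.97, -0.07, -0.01, -0.03, 0.07, -0.03]
923 [116.  23. 148.] [129.  54. 217.] [122.3  43.  191.4] [  0.3824325  -30.22172126]
```

View pics/w13.png

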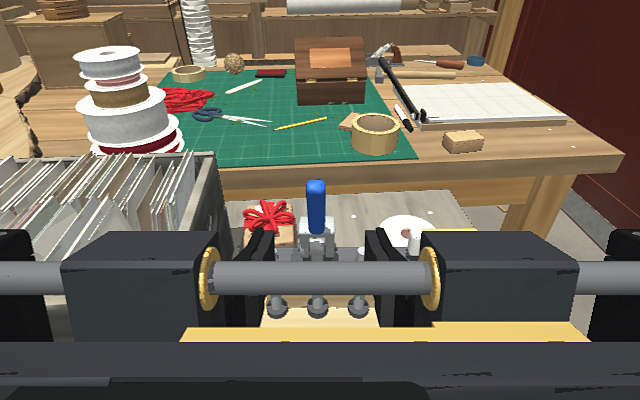

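play_rows(
  plan=[
    [[3, -0.15, 0, 0, 0, 0], [6, -0.15, 0, 0, 0, 0], [9, -0.15, 0, 0, 0, 0], [10.9, -0.15, 0, 0, 0, 0], [10.9, -0.15, 0, 0, 0, 0]],
  ],
)

```text
time_s: 19.85
tcp_pos: [0.5981, -0.0546, 0.1895]
ee_rot: [[-0.07, -0.997, 0.031], [-0.933, 0.076, 0.351], [-0.353, -0.005, -0.936]]
wrist_force: [-0.5, -0.1, -0.0]
gripper_width: 0.5
```

play_rows(
  plan=[
    [[0, 0, 0, 0, 0, 0], [0, 0, 0, 0, 0, 0], [0, 0, 0, 0, 0, 0], [0, 0, 0, 0, 0, 0]],
  ],
  hand=0,
)

```text
time_s: 20.35
tcp_pos: [0.5994, -0.0529, 0.1881]
ee_rot: [[-0.066, -0.997, 0.029], [-0.934, 0.072, 0.351], [-0.352, -0.004, -0.936]]
wrist_force: [2.5, -1.5, -0.4]
gripper_width: 0.157
```

```bash
python3 - <<'E'
from h import *
s=st();leva(s);swing(s,[-7,-15,-23,-31,-39])
E
```

```text
t 20.35 tcp [ 0.5994 -0.0529  0.1881] press [121.6  23.5 188.1] F [ 2.5 -1.5 -0.4] g 0.157 J [ 29.  38. -24.  52. -86. -67.]
lever est rad 2.02 radius 95.2 x 121.6
-7 [0.84, -0.0, -0.56, -0.0, -0.7, 0.0]
-15 [1.87, -0.01, -1.07, -0.0, -1.5, 0.01]
-23 [2.96, -0.01, -1.43, -0.0, -2.3, 0.01]
-31 [4.1, -0.01, -1.63, -0.0, -3.1, 0.01]
-39 [5.25, -0.02, -1.67, -0.01, -3.9, 0.02]
```

play_rows(
  plan=[
    [[0.84, 0, -0.56, 0, -0.7, 0], [1.87, 0, -1.07, 0, -1.5, 0], [2.96, 0, -1.43, 0, -2.3, 0], [4.1, 0, -1.63, 0, -3.1, 0], [5.25, 0, -1.67, 0, -3.9, 0]],
  ],
)

```text
time_s: 20.98
tcp_pos: [0.5956, -0.1073, 0.1848]
ee_rot: [[-0.031, -0.997, 0.065], [-0.499, 0.071, 0.863], [-0.866, -0.006, -0.5]]
wrist_force: [3.3, 0.4, -8.5]
gripper_width: 0.157
```

```bash
python3 - <<'E'
from h import *
s=st();leva(s);swing(s,[-7,-15,-23,-31,-39])
E
```

```text
t 20.98 tcp [ 0.5956 -0.1073  0.1848] press [121.6 -31.  184.8] F [ 3.3  0.4 -8.5] g 0.157 J [ 17.  24. -20.  32. -62. -40.]
lever est rad 1.342 radius 94.7 x 121.5
-7 [0.83, 0.0, -0.56, 0.0, -0.7, 0.0]
-15 [1.85, 0.0, -1.08, 0.01, -1.5, 0.01]
-23 [2.93, 0.0, -1.44, 0.01, -2.3, 0.01]
-31 [4.05, 0.01, -1.66, 0.01, -3.1, 0.02]
-39 [5.2, 0.01, -1.71, 0.02, -3.9, 0.02]
```

play_rows(
  plan=[
    [[0.83, 0, -0.56, 0, -0.7, 0], [1.85, 0, -1.08, 0, -1.5, 0], [2.93, 0, -1.44, 0, -2.3, 0], [4.05, 0, -1.66, 0, -3.1, 0], [5.2, 0, -1.71, 0, -3.9, 0]],
  ],
)

```text
time_s: 21.6
tcp_pos: [0.5928, -0.1474, 0.1484]
ee_rot: [[0.017, -0.997, 0.071], [0.155, 0.073, 0.985], [-0.988, -0.006, 0.156]]
wrist_force: [0.9, 4.2, -5.2]
gripper_width: 0.157
```

```bash
python3 - <<'E'
from h import *
s=st();leva(s);swing(s,[-7,-15,-23,-31,-36,-38])
E
```

```text
t 21.6 tcp [ 0.5928 -0.1474  0.1484] press [121.5 -71.2 148.4] F [ 0.9  4.2 -5.2] g 0.157 J [ -4.  25.  -3. -10. -62.   4.]
lever est rad 0.665 radius 94.2 x 121.4
-7 [0.82, 0.0, -0.56, 0.0, -0.7, 0.0]
-15 [1.83, 0.01, -1.08, 0.01, -1.5, 0.01]
-23 [2.9, 0.01, -1.44, 0.02, -2.3, 0.01]
-31 [4.02, 0.02, -1.66, 0.02, -3.1, 0.01]
-36 [4.73, 0.03, -1.71, 0.02, -3.6, 0.01]
-38 [5.01, 0.03, -1.72, 0.03, -3.8, 0.01]
```

play_rows(
  plan=[
    [[0.82, 0, -0.56, 0, -0.7, 0], [1.83, 0, -1.08, 0, -1.5, 0], [2.9, 0, -1.44, 0, -2.3, 0], [4.02, 0, -1.66, 0, -3.1, 0], [4.73, 0, -1.71, 0, -3.6, 0]],
  ],
)

```text
time_s: 22.22
tcp_pos: [0.592, -0.1567, 0.0993]
ee_rot: [[0.056, -0.997, 0.051], [0.706, 0.076, 0.704], [-0.706, -0.004, 0.708]]
wrist_force: [3.2, 9.5, 0.8]
gripper_width: 0.156
```

```bash
python3 - <<'E'
from h import *
s=st();leva(s);swing(s,[-1,-2,-3,-4,-5])
E
```

```text
t 22.23 tcp [ 0.592  -0.1567  0.0993] press [121.4 -80.5  99.3] F [3.2 9.5 0.8] g 0.156 J [-23.  38.  11. -43. -83.  32.]
lever est rad 0.04 radius 94.1 x 121.2
-1 [0.11, 0.0, -0.09, 0.0, -0.1, 0.0]
-2 [0.23, 0.0, -0.17, 0.0, -0.2, 0.0]
-3 [0.34, 0.0, -0.25, 0.0, -0.3, 0.0]
-4 [0.46, 0.0, -0.33, 0.0, -0.4, 0.0]
-5 [0.57, 0.0, -0.41, 0.0, -0.5, 0.0]
```

play_rows(
  plan=[
    [[0.2, 0, -0.15, 0, -0.2, 0], [0.4, 0, -0.3, 0, -0.35, 0], [0.5, 0, -0.35, 0, -0.4, 0], [0.5, 0, -0.35, 0, -0.4, 0]],
  ],
)

```text
time_s: 22.72
tcp_pos: [0.5921, -0.1559, 0.0954]
ee_rot: [[0.058, -0.997, 0.044], [0.75, 0.073, 0.657], [-0.659, -0.005, 0.752]]
wrist_force: [3.6, 4.8, 4.9]
gripper_width: 0.16
```

```bash
python3 - <<'E'
from h import *
s=st();leva(s)
im,D=r.capture('scene');C=cal('scene');X=w2p(cloud(C,D));m=blue(im)&(D>0)&(abs(X[...,0]-120)<25)&(X[...,2]>80);P=X[m];print(len(P),P.min(0).round() if len(P) else 0)
E
```

```text
t 22.73 tcp [ 0.5921 -0.1559  0.0954] press [121.4 -79.8  95.4] F [3.6 4.8 4.9] g 0.16 J [-25.  40.  12. -45. -85.  34.]
lever est rad -0.012 radius 94.1 x 121.3
73 [ 112. -103.  106.]
```

play_rows(
  plan=[
    [[0.25, 0, -0.2, 0, -0.1, 0], [0.4, 0, -0.35, 0, -0.1, 0], [0.4, 0, -0.35, 0, -0.1, 0]],
  ],
)

```text
time_s: 23.15
tcp_pos: [0.5922, -0.1558, 0.0949]
ee_rot: [[0.059, -0.998, 0.038], [0.762, 0.07, 0.644], [-0.645, -0.009, 0.764]]
wrist_force: [0.4, 2.8, 19.8]
gripper_width: 0.157
```

```bash
python3 - <<'E'
from h import *
s=st();leva(s)
E
```

```text
t 23.15 tcp [ 0.5922 -0.1558  0.0949] press [121.5 -79.6  94.9] F [ 0.4  2.8 19.8] g 0.157 J [-25.  40.  12. -46. -86.  35.]
lever est rad -0.02 radius 94.1 x 121.4
```

play_rows(
  plan=[
    [[0, 0, 0.1, 0, 0, 0], [0, 0, 0.1, 0, 0, 0], [0, 0, 0.1, 0, 0, 0], [0, 0, 0.1, 0, 0, 0]],
  ],
  hand=0.6,
)

```text
time_s: 23.65
tcp_pos: [0.5904, -0.1568, 0.0886]
ee_rot: [[0.057, -0.997, 0.047], [0.759, 0.074, 0.647], [-0.648, -0.001, 0.761]]
wrist_force: [0.1, -0.6, -0.3]
gripper_width: 0.52
```

play_rows(
  plan=[
    [[-3, 0, 0.1, 0, 0, 0], [-6, 0, 0.1, 0, 0, 0], [-10, 0, 0.1, 0, 0, 0], [-14, 0, 0.1, 0, 0, 0], [-18, 0, 0, 0, 0.4, 0]],
  ],
)

```text
time_s: 24.28
tcp_pos: [0.5795, -0.2952, 0.2051]
ee_rot: [[0.054, -0.997, 0.054], [0.712, 0.076, 0.698], [-0.7, 0.0, 0.714]]
wrist_force: [0.8, -0.3, -0.8]
gripper_width: 0.597
```

```bash
python3 - <<'E'
from h import *
s=st()
nut('top',.1125,95)
for n in('scene','top','wrist'):
    C=cal(n);im,D=r.capture(n);X=w2p(cloud(C,D));m=blue(im)&(D>0)&(abs(X[...,0]-120)<25)&(X[...,2]>80)&(X[...,2]<140)&(abs(X[...,1])<130);P=X[m]
    if len(P):print(n,len(P),P.min(0).round(),P.max(0).round(),np.polyfit(P[:,1],P[:,2],1))
    cv2.imwrite(f'pics/{n}14.png',im)
    if n=='scene': cv2.imwrite('pics/s14.png',cv2.resize(im[120:270,240:440],None,fx=4,fy=4,interpolation=cv2.INTER_CUBIC))
    if n=='top':
        z=X[...,2];m=(z>31)&(z<42)&(abs(X[...,0])<25)&(X[...,1]>60)&(X[...,1]<170);q=X[m];print('board end',np.sort(q[:,1])[-6:].round(1))
        q=X[(z>31)&(z<42)&(abs(X[...,0])<40)&(X[...,1]>60)&(X[...,1]<140)];print(q[:,0].min(),q[:,0].max())
        cv2.imwrite('pics/t14.png',cv2.resize(im[150:270,220:420],None,fx=4,fy=4,interpolation=cv2.INTER_CUBIC))
E
```

```text
t 24.27 tcp [ 0.5795 -0.2952  0.2051] press [ 118.4 -219.6  205.1] F [ 0.8 -0.3 -0.8] g 0.597 J [ -33.   39.   28.  -40. -102.   28.]
top n 95 20 top z 112.1 centre [1.  0.3] white [27.6  0.1] ext -31.6 31.5 angle 0.4
scene 95 [ 113. -111.  104.] [128. -48. 116.] [2.66926084e-02 1.13817980e+02]
top 108 [ 114. -111.  105.] [126. -45. 119.] [5.03447369e-02 1.16810982e+02]
board end [144.1 144.5 144.6 144.7 144.7 144.7]
-28.147033879613854 31.71741993321211
wrist 611 [ 115. -116.  103.] [129. -43. 115.] [6.76671509e-02 1.18133575e+02]
```

View pics/s14.png

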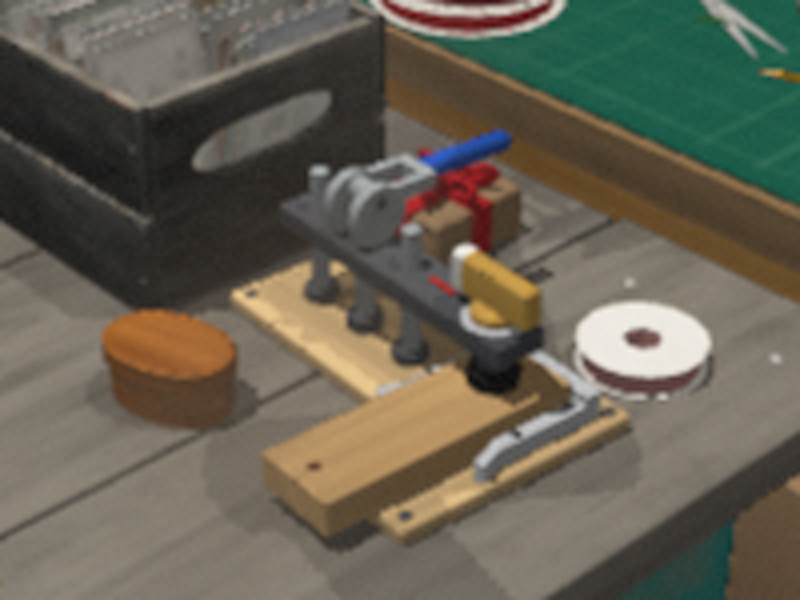

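View pics/t14.png

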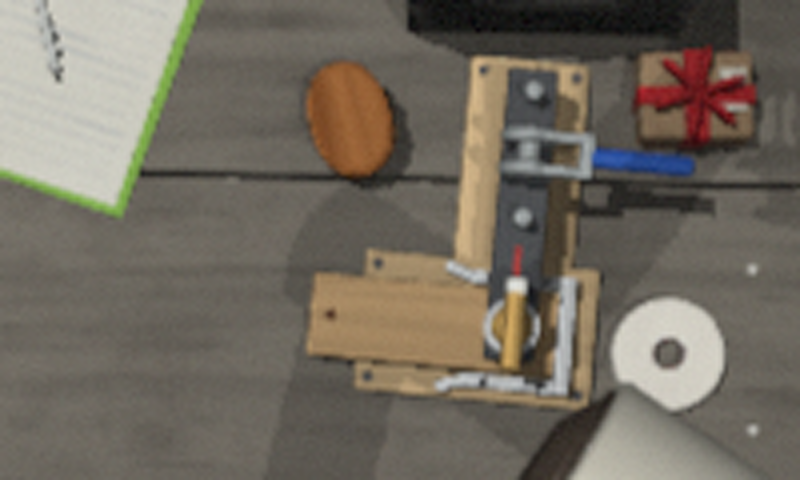

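View pics/wrist14.png

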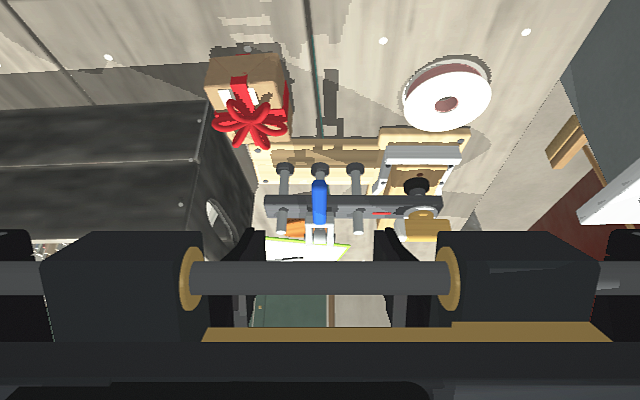

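```bash
python3 - <<'E'
from h import *
st();print(r.finish_job())
E
```

```text
t 24.48 tcp [ 0.5803 -0.2935  0.2064] press [ 119.1 -217.8  206.4] F [ 0.5  0.6 -0.1] g 0.597 J [ -33.   39.   28.  -40. -102.   28.]
the job is handed in; nothing more can be done
None
```

The board is clamped in the press and I handed the job in at 24.5 s. I opened the lever fully, slid the board home, turned the nut clockwise with the lever still open, closed the lever and backed away.

Last checks after letting go:
- **Board:** its outer end is at y ≈ 144.7 mm (145 is home). It sits between the rails, from x ≈ -28 to 32 mm. When I pushed it further, the force rose to 19 N without it moving, so it was against the end stop.
- **Nut:** its angle is about 0.4°, or -0.1° when measured before closing. The white end lines up with the red mark.
- **Lever:** it is closed against its limit. I pressed to 20 N without further motion. The cameras show the handle level to about 3° past level, which I took as camera error.
- **Bar:** the top of the wing is at 112 mm, against 113 mm expected with the lever closed.
- **Pad:** the pictures show it down on the board, but I could not read its spring compression directly.
- **Oval box, parcel and spool:** they look unmoved, judged by eye from the top and scene views.
- **Force:** the highest wrist force I read was about 28 N, when the lever met its open limit.

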